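Put the espresso cups away in the low bolted cupboard

TASK

Put every espresso cup away in the low wooden cupboard on the table: draw the brass bolt, swing the door wide open, and slide the cups, standing upright, in under the cupboard's low top until each is wholly inside. Then shut the door and shoot the bolt fully home into its keeper, so that the cups are locked in, and leave everything else on the table where it stands.

Things in the scene. Friction and masses are not known exactly. Their poses are not given: they have to be found in the camera images.
- cup_a: white porcelain espresso cup, 56 mm across and 56 mm high, wall 3.5 mm, 110 g give or take; origin at the centre of its underside, z up through its mouth; its small handle sticks out along its own +x to 51 mm from the axis (8 mm thick, between 9 and 49 mm above the base). One of the four cups may be absent
- cup_b: white porcelain espresso cup, 56 mm across and 56 mm high, wall 3.5 mm, 110 g give or take; origin at the centre of its underside, z up through its mouth; its small handle sticks out along its own +x to 51 mm from the axis (8 mm thick, between 9 and 49 mm above the base). One of the four cups may be absent
- cup_c: white porcelain espresso cup, 56 mm across and 56 mm high, wall 3.5 mm, 110 g give or take; origin at the centre of its underside, z up through its mouth; its small handle sticks out along its own +x to 51 mm from the axis (8 mm thick, between 9 and 49 mm above the base). One of the four cups may be absent
- cup_d: white porcelain espresso cup, 56 mm across and 56 mm high, wall 3.5 mm, 110 g give or take; origin at the centre of its underside, z up through its mouth; its small handle sticks out along its own +x to 51 mm from the axis (8 mm thick, between 9 and 49 mm above the base). One of the four cups may be absent
- cupboard: low oak cupboard with a glass top and no floor, fixed to the table; cups in it stand on the table. Origin on the table at the middle of the mouth: x points into the cupboard, y to its left, z up. Inside it is 320 mm wide (y -160 to 160), 138 mm deep (x 0 to 138) and 66 mm high. Its top is a clear glass pane 10 mm thick, upper face 76 mm above the table, front edge at x = 0
- mouth (a point): the same point as the cupboard's origin. An end post 40 mm wide and 76 mm high stands on each side (y 160 to 200 and -200 to -160), front face at x = -15 mm. A potted plant (about 130 mm high) on the right end and a stack of saucers (16 mm) on the left end are fixed on the top, behind x = 55 mm and |y| > 110 mm
- door (a joint): angle of the door, rad: 0 shut, grows as its free (left) edge swings out towards the robot, at most 1.9; stays where it is left (friction 0.06 N m). Wooden panel 15 mm thick, from 3 to 76 mm above the table, from 2 to 318 mm from its hinge axis; shut, it fills x -15 to 0 in front of the glass edge. It cannot open while the bolt is in the keeper, nor shut while the bolt sticks out
- hinge (a point): the door's vertical hinge axis at table height: at the right of the mouth (cupboard x -15, y -160 mm), in the plane of the door's outer face. At door angle a the door runs from here along the cupboard's (-sin a, cos a)
- bolt (a joint): travel of the barrel bolt, m: 0 shot (fully home in the keeper), 0.030 fully drawn. It slides level along the door's outer face, away from the free edge as it is drawn; takes about 1.5 N and stays where it is left. Shot, its 8 mm steel rod sticks out 27 mm past the door's free edge; fully drawn, not at all
- bolt_knob (a point): centre of the bolt's ball knob (steel, 16 mm across, on a 9 mm stem), 36 mm in front of the door's outer face, 52 mm above the table; 275 mm from the hinge axis when shot, 245 when drawn. The brass barrels that guide the rod stand 14 mm off the door, centred 220 and 303 mm from the hinge axis. The knob also serves to pull the door
- keeper (a point): brass staple on the left end post's front into which the rod slides: point on the rod's axis in the middle of the staple, which is 14 mm wide, stands 17.5 mm off the post's face, 41 to 63 mm above the table
- mug_striped: large mug with blue stripes, 82 mm across, 95 mm high, not an espresso cup; stays where it is; origin at the centre of its underside
- mug_tall: large plain mug, 80 mm across, 98 mm high, not an espresso cup; stays where it is; origin at the centre of its underside
- sugar_jar: white sugar jar with wooden lid and button, 76 mm across, 97 mm high; stays where it is; origin at the centre of its underside
- remote: black remote control lying flat, 45 x 170 x 18 mm; stays where it is; origin at the centre of its underside
- coasters: stack of cork coasters, 94 mm across, 18 mm high; stays where it is; origin at the centre of its underside
- book: closed book lying flat, 140 x 210 x 26 mm; stays where it is; origin at the centre of its underside
- teaspoon: steel teaspoon lying flat, 140 mm long; stays where it is
There are look-alikes about, which are no part of the job. What is shaped like the cup_b but purple is not meant. What is shaped like the cup_c but pink is not meant.

How it is judged:
By the outcome, as a careful person would: the job done as asked, in the order asked, and still so for the second after the job is handed in, with the robot touching nothing.
Of cup_a, cup_b, cup_c, cup_d only 3 to 4 are there at a start; the rules pass over those that are not, and their reading is None.
At some moment in a run one of cup_a, cup_b, cup_c, cup_d may be knocked a few centimetres aside while the robot is not near it.
Once in a run the grip may slacken for a moment while it holds something.
It also fails if it takes over 210 s, if anything falls off the work surface, if the arm or the gripper's body presses on something with over 40 N, if the wrist force passes 120 N, or if a joint passes its speed limit or range.

ROBOT

A 6-joint arm with a two-finger parallel gripper is mounted at the origin on the work surface. World frame = base frame: x ahead of the robot, y to its left, z up, the work surface at z = 0. Lengths are in m, angles in rad, forces in N, time in s.
With the tool pointing down it reaches from about 0.425 to 0.95 m from the base axis. Payload 3.5 kg.
Tool frame: the origin (TCP) lies at the very end of the fingers, on their centre line; the grasp point (between the pads) lies 19 mm behind it (ctrl.tcp_to_grasp is the z of the grasp point in the tool frame, in m); z points along the fingers, y is the direction in which the jaws open and shut (so a half turn about z gives the same grasp; the last joint's range is limited). The gripper opens to 85 mm and grips with 20 to 120 N. Pads are 22 mm wide; open, the fingers measure 114 mm over their backs; the gripper's body (76 mm by 85 mm) begins 54 mm behind the grasp point. The pads swing forward as they close: fully open they stand 13 mm farther back than shut.
Start: joints at [0.963, 0.286, 1.577, -0, 1.279, -0.15], TCP at [0.298, 0.605, 0.231] pointing down, gripper open.
Joint ranges: [-2.77, 2.77], [-0.9, 2.22], [0.21, 2.48], [-1.53, 4.67], [0.24, 2.81], [-2.84, 2.84]. Speed limits (rad/s): [2.79, 2.79, 3.14, 3.14, 3.14, 3.14].

INTERFACE

Orientations are given as a unit quaternion [x, y, z, w].
In Python, from plant import ctrl gives the robot as it stands.
- The arm moves only by the tool drive_tool, never from a script. Its argument "motion" is a list that holds one entry, the list of rows, each a list of 5 numbers: the closure, from -1 (fully open) to 1 (shut), then the shift along the tool's x, y, z in mm, then the turn about the tool's z in degrees. In form: [[[grip, dx, dy, dz, yaw], ...]]. A call has exactly 8 rows; each row is the pose to reach, as a shift and turn from the pose commanded when the call began, along the tool's axes at that moment; what a row does not reach only later rows make up. A row lasts 1/12 s, in which the tool goes at most 41.7 mm and 7.16 degrees, less where a joint would pass 70% of its speed; a pose out of reach is approached as far as the arm can. A call with a gripper value outside its range is refused whole. The fingers move at their own pace and stop on an object; "grip_force" is the grip in N (left out, the last holds). Time passes only in rows, so rows that repeat a pose let the fingers close, or fill a call up. It gives the time, the measured TCP pose, the force and the opening at its end, in the units of the state.
- ctrl.get_state(): the state, without advancing time (a new reading comes with each control period).
- ctrl.read_camera(name): name is "scene" or "top"; returns the picture (480x640x3 uint8, red, green, blue); there is no depth.
- ctrl.camera_model(name): a dict with "fx", "fy", "cx", "cy" (pixels), "R" (3x3) and "t" (3): a world point X has camera coordinates R X + t. Camera axes: x right, y down, z forward; pixel columns grow to the right and rows downward; lengths in m; the calibration is good to about 2 mm. A picture is of the moment at which its call begins. camera_model takes no time and is no camera call.
- ctrl.sign_off(): hands the job in, once; it reports no verdict.
Trained networks look in the newest picture that a camera, given by its name, has taken for a name from the list of things; names that differ only in an ending like _2 or _b are one class to them, and where a whole thing is asked for, a point or a joint stands for the part that bears it (a point fixed in the world has none). Each returns a list of dicts, best first, with "confidence" (0 to 1); they miss things now and then, are a little off and sometimes report something else, mostly with a low value. They report only what shows in the picture. A call takes as long as a camera call. They do not tell look-alikes from the thing itself.
- ctrl.silhouettes(target, camera): "mask" (480x640 bool, what is visible of it) and "extent" ([left, top, right, bottom] in pixels, round what is visible of it).
- ctrl.mark_of(target, camera): "position" ([column, row] in pixels: a listed point, or the origin of a listed thing).
The state is a dict: "time": time; "qpos": joint angles; "dq": joint speeds; "joint_efforts": joint torques, N m; "eef_pos": TCP position; "tcp_rot": TCP orientation; "contact_force": force on the tool from outside, world axes, zero at the start; "wrist_torque": the same for the moment, N m; "opening": opening from 0.0 (shut) to 1.0 (fully open).
Only numpy, scipy, OpenCV 4.12 (cv2) and the standard library are available. Lean on these libraries where they do the work, as an engineer would, in place of code of your own. Each camera call takes 0.05 s, during which the arm holds its last target. There are 200 camera calls.

## Working session

There is one attempt and no reset: what is moved stays moved. The work goes in short steps, Python scripts to look and compute and a tool call to move; the robot and the scene stay as the last step left them, time stands still between calls to the robot, and variables do not carry over. Pictures are saved under pics/ and viewed, on a budget of 14 in all, crops included, one or two more only if the job needs it, and the job is handed in when it is done.

Besides the shell and the picture viewer there is one more tool, called after "Emit:" as a command line: name --argument value ..., lists and objects as JSON in quotes. drive_tool: Moves the arm, as the interface text tells. Its arguments: {"type":"object","properties":{"motion":{"type":"array","items":{"type":"array","items":{"type":"array","items":{"type":"number"}}}},"grip_force":{"type":"number"}},"required":["motion"]}

```bash
ls; mkdir -p pics; cat > h.py <<'E'
import numpy as np,cv2
from plant import ctrl
from scipy.spatial.transform import Rotation as Ro
def px2w(cam,p,z):
    m=ctrl.camera_model(cam);R=np.array(m["R"]);t=np.array(m["t"])
    d=R.T@np.array([(p[0]-m["cx"])/m["fx"],(p[1]-m["cy"])/m["fy"],1]);c=-R.T@t
    return c+d*(z-c[2])/d[2]
def w2px(cam,X):
    m=ctrl.camera_model(cam);c=np.array(m["R"])@np.array(X,float)+np.array(m["t"])
    return np.array([m["fx"]*c[0]/c[2]+m["cx"],m["fy"]*c[1]/c[2]+m["cy"]])
def shot(cam,name,box=None,s=1):
    im=ctrl.read_camera(cam)
    o=im[...,::-1]
    if box: o=o[box[1]:box[3],box[0]:box[2]]
    if s!=1:o=cv2.resize(o,None,fx=s,fy=s,interpolation=cv2.INTER_CUBIC)
    cv2.imwrite('pics/'+name+'.png',o); return im
E
python3 - <<'E'
from h import *
np.set_printoptions(precision=4,suppress=True)
for c in("scene","top"):
    shot(c,c+"0"); m=ctrl.camera_model(c);print(c,m["fx"],-np.array(m["R"]).T@m["t"],np.array(m["R"])[2])
for n in("cup_a","mug_striped","mug_tall","sugar_jar","remote","coasters","book","teaspoon","mouth","hinge","bolt_knob","keeper","cupboard"):
    for c,z in(("top",0.052 if n in("bolt_knob","keeper") else 0),("scene",0.052 if n in("bolt_knob","keeper") else 0)):
        for r in ctrl.mark_of(n,c)[:6]:print(n,c,round(r["confidence"],2),np.round(r["position"]),px2w(c,r["position"],z)[:2])
print(ctrl.get_state(),ctrl.tcp_to_grasp)
E
```

```text
pics
scene 438.069848355467 [1.1012 0.5351 1.1687] [-0.4178 -0.357  -0.8355]
top 588.4186949932391 [0.355  0.0486 1.6253] [ 0.1094  0.0038 -0.994 ]
cup_a top 0.86 [198. 239.] [0.5682 0.3984]
cup_a top 0.82 [221. 293.] [0.4175 0.3354]
cup_a top 0.73 [271. 295.] [0.4101 0.1963]
cup_a top 0.72 [241. 234.] [0.5796 0.2795]
cup_a top 0.66 [112. 248.] [0.5481 0.6375]
cup_a top 0.59 [226. 343.] [0.2819 0.3212]
cup_a scene 0.84 [444. 244.] [0.2823 0.3241]
cup_a scene 0.76 [387. 248.] [0.4177 0.1991]
cup_a scene 0.67 [373. 296.] [0.5785 0.2699]
cup_a scene 0.61 [488. 373.] [0.552  0.6371]
cup_a scene 0.6 [426. 273.] [0.4095 0.3431]
cup_a scene 0.57 [408. 316.] [0.5586 0.3831]
mug_striped top 0.93 [235. 187.] [0.7156 0.2959]
mug_striped top 0.19 [380. 235.] [ 0.5707 -0.1078]
mug_striped scene 0.64 [349. 336.] [0.7187 0.2942]
mug_tall top 0.65 [177. 326.] [0.3292 0.4546]
mug_tall scene 0.85 [471. 276.] [0.3249 0.4493]
mug_tall scene 0.57 [312. 329.] [0.7712 0.2046]
mug_tall scene 0.38 [334. 242.] [0.512  0.0586]
sugar_jar top 0.68 [156. 275.] [0.4706 0.5154]
sugar_jar scene 0.91 [468. 323.] [0.4
[... 814 characters left out ...]
8. 238.] [ 0.5577 -0.0978]
keeper scene 0.61 [330. 237.] [0.5303 0.0592]
cupboard top 0.66 [377. 236.] [ 0.5692 -0.1008]
cupboard top 0.15 [199. 242.] [0.5595 0.3972]
cupboard scene 0.67 [284. 226.] [ 0.5725 -0.1039]
{'time': 1.4, 'qpos': array([ 0.963 ,  0.2863,  1.5767,  0.    ,  1.2786, -0.15  ]), 'dq': array([ 0.0008, -0.0009, -0.0003,  0.0023,  0.002 , -0.0004]), 'joint_efforts': array([  0.0008, -40.5956, -29.2929,  -0.0001,   0.0007,   0.    ]), 'eef_pos': array([0.2983, 0.6055, 0.2313]), 'tcp_rot': array([ 0.2269,  0.9739, -0.    , -0.    ]), 'contact_force': array([-1.2988, -0.334 ,  0.4974]), 'wrist_torque': array([-0.0192, -0.002 , -0.0086]), 'opening': 1.0018546224807456} -0.0187
```

View pics/top0.png

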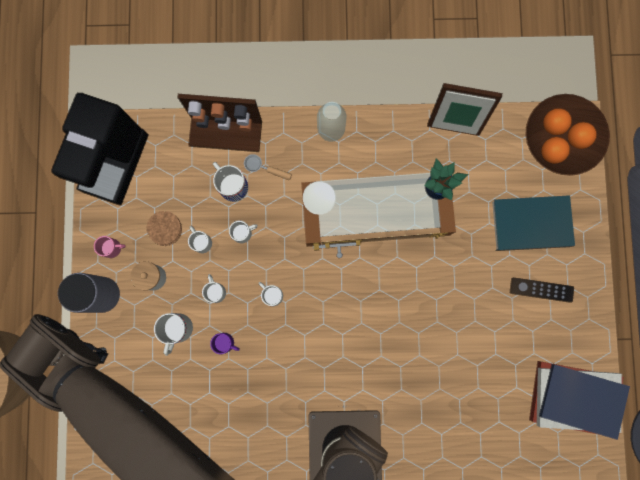

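View pics/scene0.png

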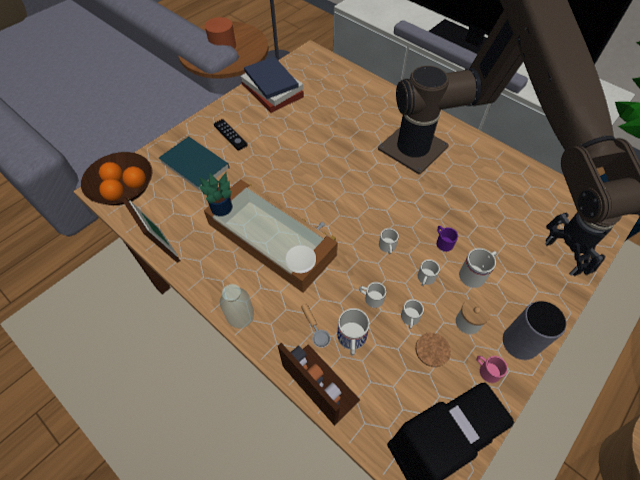

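The cup candidates in the top picture are white at (199,241), (240,231), (213,292) and (271,295). The look-alikes are purple (222,343) and pink (107,247), and the big mugs are at (230,182) and (172,328). I choose the four white small ones. The close crop below checks them and the cupboard pose.

```bash
python3 - <<'E'
from h import *
im=shot("top","x")[...,::-1]
a=cv2.resize(im[165:260,295:465],None,fx=4,fy=4,interpolation=cv2.INTER_CUBIC)
b=cv2.resize(im[218:310,180:295],None,fx=2.3,fy=2.3,interpolation=cv2.INTER_CUBIC)
o=np.zeros((a.shape[0]+b.shape[0],a.shape[1],3),np.uint8);o[:380]=a;o[380:,:b.shape[1]]=b
o[380:,300:300+230]=0
cv2.imwrite('pics/c1.png',o);print(o.shape)
E
```

```text
(592, 680, 3)
```

View pics/c1.png

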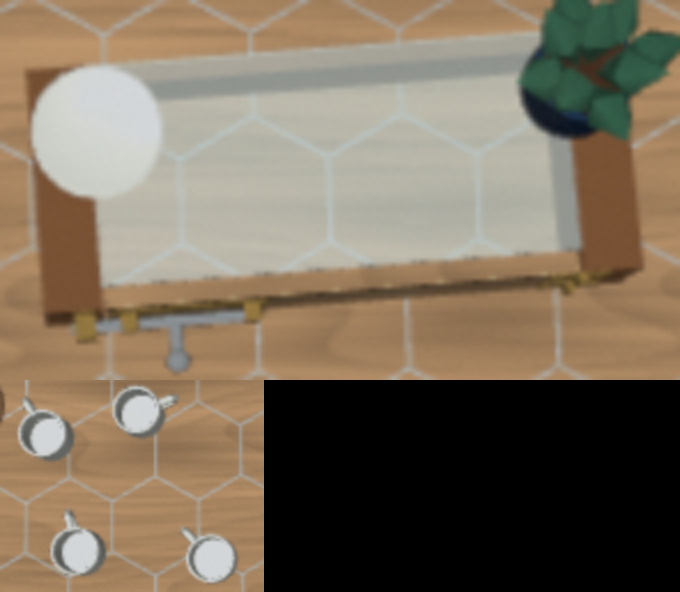

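The crop confirms four white espresso cups; the purple and pink ones are outside it. The post front corners are at about (306.5,243.8) and (455.3,232), and the knob is at (339.5,255). Next I fit the poses.

```bash
cat >> h.py <<'E'
np.set_printoptions(precision=4,suppress=True)
def fine(seed=None,cam="top"):
    """white cups: rim ellipse centre at z=.056 and handle direction"""
    pass
E
python3 - <<'E'
from h import *
from scipy.optimize import least_squares
im=ctrl.read_camera("top")
P=np.array([[-.015,.2,.076],[-.015,-.2,.076],[-.051,.115,.052]])
q=np.array([[306.6,244],[455.3,231.8],[339.5,255]])
def W(p,X):
    c,s=np.cos(p[2]),np.sin(p[2]);return np.array([p[0]+c*X[0]-s*X[1],p[1]+s*X[0]+c*X[1],X[2]])
r=least_squares(lambda p:np.ravel([w2px("top",W(p,X))-y for X,y in zip(P,q)]),[.57,-.1,.05])
print("cupboard",r.x,r.fun)
for s in ctrl.mark_of("bolt_knob","scene")[:1]+ctrl.mark_of("bolt_knob","scene")[:1]: print(s["position"],w2px("scene",W(r.x,[-.051,.115,.052])))
print("knob",W(r.x,[-.051,.115,.052]),"hinge",W(r.x,[-.015,-.16,0]))
for k in ctrl.mark_of("cup_a","top")[:6]:
    u=k["position"]; print("mark",np.round(u,1),px2w("top",u,0)[:2])
for d in ctrl.silhouettes("cup_a","top")[:6]:
    m=d["mask"];e=np.array(d["extent"]);
    col=im[m].mean(0)
    # body/handle split: opening removes the handle
    mm=m.astype(np.uint8)*255
    big=cv2.resize(mm,None,fx=4,fy=4,interpolation=cv2.INTER_LINEAR);big=(big>127).astype(np.uint8)
    op=cv2.morphologyEx(big,cv2.MORPH_OPEN,cv2.getStructuringElement(cv2.MORPH_ELLIPSE,(49,49)))
    h=big&(1-op); n,l,st,ce=cv2.connectedComponentsWithStats(h); 
    i=1+np.argmax(st[1:,4]) if n>1 else 0
    cb=np.array(cv2.moments(op,True)["m10"]),; M=cv2.moments(op,True)
    cb=np.array([M["m10"],M["m01"]])/M["m00"]/4; ch=ce[i]/4
    wb=px2w("top",cb,.03)[:2];wh=px2w("top",ch,.03)[:2]
    print(round(d["confidence"],2),np.round(e),col.round(),"body",cb,wb,"hang",np.degrees(np.arctan2(*(wh-wb)[::-1])),"d",np.linalg.norm(wh-wb),st[i,4])
E
```

```text
cupboard [ 0.569  -0.1032  0.0638] [-0.496  -0.2645  1.0167 -0.2559 -0.528   0.4996]
[325.0, 222.7] [322.1611 223.9031]
[325.0, 222.7] [322.1611 223.9031]
knob [0.5108 0.0084 0.052 ] hinge [ 0.5643 -0.2638  0.    ]
mark [198.3 243.3] [0.557 0.398]
mark [110.6 245.7] [0.5546 0.6426]
mark [238.9 233.2] [0.5834 0.2848]
mark [270.7 292.7] [0.4162 0.1974]
mark [217.9 292.4] [0.4195 0.3431]
mark [225.8 343. ] [0.2811 0.3212]
0.89 [191. 229. 212. 255.] [162. 164. 162.] body [200.0016 242.3437] [0.5558 0.387 ] hang 30.541905403788913 d 0.03833911004534731 246
0.86 [230. 220. 255. 246.] [171. 172. 170.] body [240.0798 231.8091] [0.5829 0.2772] hang -71.67456351429676 d 0.03768719736579379 421
0.86 [211. 334. 239. 353.] [ 94.  53. 120.] body [222.0416 343.1144] [0.2823 0.3262] hang -112.09685387406157 d 0.03888206654839997 364
0.76 [ 92. 234. 125. 261.] [143.  90. 108.] body [107.4306 247.1918] [0.547  0.6403] hang -86.84463056785718 d 0.04056276893664151 234
0.63 [258. 282. 285. 307.] [187. 187. 185.] body [271.9818 295.4202] [0.4077 0.1912] hang 45.197319794443835 d 0.03766413505674008 342
0.61 [205. 275. 227. 307.] [171. 171. 168.] body [213.548  292.0063] [0.4196 0.3495] hang 13.41935166707981 d 0.0377247125890735 473
```

```bash
cat >> h.py <<'E'
CB=np.array([.569,-.1032,.0638])
def cb(x,y,p=None):  # cupboard mm -> world m
    p=CB if p is None else p
    c,s=np.cos(p[2]),np.sin(p[2]);x,y=x/1e3,y/1e3
    return p[0]+c*x-s*y,p[1]+s*x+c*y
def knob(a,r=245.,off=36.): # door-frame point: r from hinge, off in front of outer face -> cupboard mm
    return -15-r*np.sin(a)-off*np.cos(a), -160+r*np.cos(a)-off*np.sin(a)
def phi_now(s): 
    x=Ro.from_quat(s["tcp_rot"]).as_matrix()[:,0];return np.degrees(np.arctan2(x[1],x[0]))
def plan(wps,start=None):
    """wps: (x,y,z[m],phi deg); prints the shift dx,dy,dz mm, yaw for each, one after the other, rounded as to be sent"""
    s=ctrl.get_state()
    if start is None: p=np.array(s["eef_pos"]);f=phi_now(s)
    else: p=np.array(start[:3],float);f=start[3]
    print("from",p,round(f,1),"t",round(s["time"],1))
    for w in wps:
        d=(np.array(w[:3])-p)*1e3;c,sn=np.cos(np.radians(f)),np.sin(np.radians(f))
        yaw=-((w[3]-f+180)%360-180) if len(w)<5 else -(w[3]-f)
        v=np.round([c*d[0]+sn*d[1],sn*d[0]-c*d[1],-d[2],yaw])
        n=max(np.ceil(np.linalg.norm(v[:3])/41.7),np.ceil(abs(v[3])/7.16))
        print("shift",v,"rows>=",n)
        p=p+np.array([c*v[0]+sn*v[1],sn*v[0]-c*v[1],-v[2]])/1e3;f=f-v[3]
def st():
    s=ctrl.get_state();print("t",round(s["time"],1),"tcp",s["eef_pos"],"phi",round(phi_now(s),1),"F",s["contact_force"],"op",round(s["opening"],3),"q",s["qpos"])
E
python3 - <<'E'
from h import *
k=cb(-51,115)
plan([(.40,.33,.23,100),(.47,.12,.23,52),(*k,.2,3.7),(*k,.10,3.7),(*k,.033,3.7)])
E
```

```text
from [0.2983 0.6055 0.2313] 153.8 t 1.7
shift [-213. -202.    1.   54.] rows>= 8.0
shift [-219.   33.    0.   48.] rows>= 7.0
shift [-62. 101.  30.  48.] rows>= 7.0
shift [ -0.   0. 100.   0.] rows>= 3.0
shift [-0.  0. 67.  0.] rows>= 2.0
```

Emit:
drive_tool --motion '[[[-0.1, -26, -25, 0, 7], [-0.1, -53, -50, 0, 14], [-0.1, -80, -76, 0, 20], [-0.1, -106, -101, 1, 27], [-0.1, -133, -126, 1, 34], [-0.1, -160, -152, 1, 41], [-0.1, -186, -177, 1, 47], [-0.1, -213, -202, 1, 54]]]' --grip_force 30

```text
time: 2.37
eef_pos: [0.4003, 0.3286, 0.2306]
tcp_rot: [0.646, 0.763, 0.0, 0.0]
contact_force: [0.5, 0.1, 0.0]
opening: 0.553
```

Emit:
drive_tool --motion '[[[-0.1, -31, 5, 0, 7], [-0.1, -63, 9, 0, 14], [-0.1, -94, 14, 0, 21], [-0.1, -125, 19, 0, 27], [-0.1, -156, 24, 0, 34], [-0.1, -188, 28, 0, 41], [-0.1, -219, 33, 0, 48], [-0.1, -219, 33, 0, 48]]]'

```text
time: 3.03
eef_pos: [0.4713, 0.1158, 0.2308]
tcp_rot: [0.902, 0.433, 0.0, 0.001]
contact_force: [-0.2, 0.0, 0.6]
opening: 0.551
```

Emit:
drive_tool --motion '[[[-0.1, -9, 14, 4, 7], [-0.1, -18, 29, 9, 14], [-0.1, -27, 43, 13, 21], [-0.1, -35, 58, 17, 27], [-0.1, -44, 72, 21, 34], [-0.1, -53, 87, 26, 41], [-0.1, -62, 101, 30, 48], [-0.1, -62, 101, 30, 48]]]'

```text
time: 3.7
eef_pos: [0.511, 0.0071, 0.1996]
tcp_rot: [1.0, 0.031, -0.0, 0.0]
contact_force: [-0.4, -0.1, -0.3]
opening: 0.548
```

```bash
python3 - <<'E'
from h import *
st()
k=cb(-51,115)
plan([(*k,.095,3.7),(*k,.033,3.7)])
E
```

```text
t 3.7 tcp [0.511  0.0071 0.1996] phi 3.5 F [-0.3805 -0.0799 -0.2711] op 0.548 q [-0.1844 -0.049   2.0044 -0.0007  1.187   1.325 ]
from [0.511  0.0071 0.1996] 3.5 t 3.7
shift [ -0.  -1. 105.  -0.] rows>= 3.0
shift [-0. -0. 62. -0.] rows>= 2.0
```

Emit:
drive_tool --motion '[[[-0.1, 0, -1, 40, 0], [-0.1, 0, -1, 80, 0], [-0.1, 0, -1, 120, 0], [-0.1, 0, -1, 145, 0], [-0.1, 0, -1, 160, 0], [-0.1, 0, -1, 167, 0], [-0.1, 0, -1, 167, 0], [-0.1, 0, -1, 167, 0]]]'

```text
time: 4.37
eef_pos: [0.5113, 0.0101, 0.0342]
tcp_rot: [0.999, 0.034, 0.001, 0.0]
contact_force: [-0.3, -0.4, -0.7]
opening: 0.549
```

Emit:
drive_tool --motion '[[[0.4, 0, 0, 0, 0], [0.6, 0, 0, 0, 0], [0.8, 0, 0, 0, 0], [1, 0, 0, 0, 0], [1, 0, 0, 0, 0], [1, 0, 0, 0, 0], [1, 0, 0, 0, 0], [1, 0, 0, 0, 0]]]' --grip_force 30

```text
time: 5.03
eef_pos: [0.5123, 0.0079, 0.0353]
tcp_rot: [0.999, 0.034, 0.002, 0.002]
contact_force: [-0.9, -4.3, 3.1]
opening: 0.155
```

```bash
python3 - <<'E'
from h import *
st(); shot("scene","s1",(240,130,400,250),5)
E
```

```text
t 5.0 tcp [0.5123 0.0079 0.0353] phi 3.9 F [-0.8545 -4.3065  3.1216] op 0.155 q [-0.1813  0.1876  2.0982 -0.0039  0.8516  1.3249]
```

View pics/s1.png

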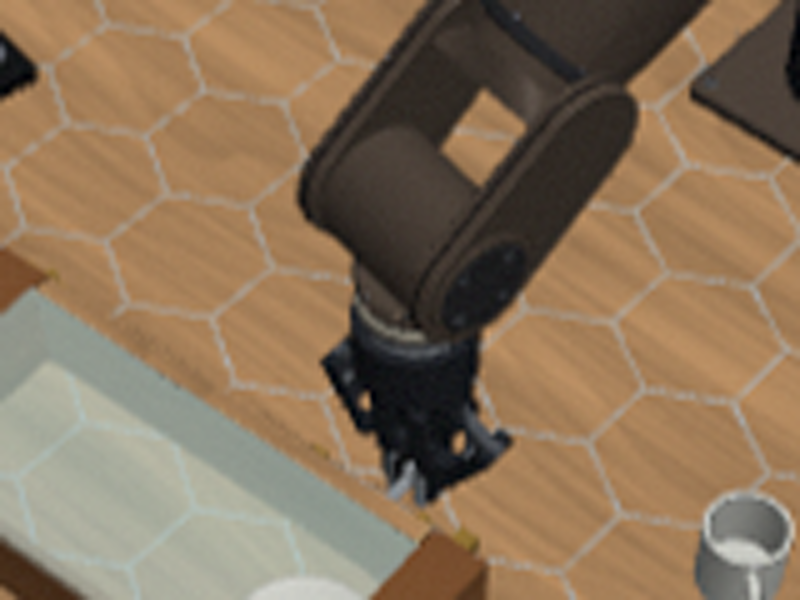

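Emit:
drive_tool --motion '[[[1, 0, 4, 0, 0], [1, 0, 8, 0, 0], [1, 0, 12, 0, 0], [1, 0, 16, 0, 0], [1, 0, 20, 0, 0], [1, 0, 24, 0, 0], [1, 0, 28, 0, 0], [1, 0, 31, 0, 0]]]'

```text
time: 5.75
eef_pos: [0.514, -0.0215, 0.0352]
tcp_rot: [0.999, 0.033, 0.001, -0.0]
contact_force: [-1.9, 1.3, 5.9]
opening: 0.157
```

Emit:
drive_tool --motion '[[[1, 0, 1, 0, 0], [1, 0, 1, 0, 0], [1, 0, 1, 0, 0], [1, 0, 1, 0, 0], [1, 0, 1, 0, 0], [1, 0, 1, 0, 0], [1, 0, 1, 0, 0], [1, 0, 1, 0, 0]]]'

```text
time: 6.42
eef_pos: [0.514, -0.0222, 0.0352]
tcp_rot: [0.999, 0.033, 0.001, -0.0]
contact_force: [-1.4, 1.4, 7.5]
opening: 0.16
```

Emit:
drive_tool --motion '[[[1, -11, 2, 0, -2.5], [1, -21, 4, 0, -5], [1, -32, 7, 0, -7.5], [1, -42, 10, 0, -10], [1, -52, 14, 0, -12.5], [1, -62, 18, 0, -15], [1, -72, 22, 0, -17.5], [1, -82, 27, 0, -20]]]'

```text
time: 7.08
eef_pos: [0.4337, -0.0546, 0.0351]
tcp_rot: [0.978, 0.207, 0.001, 0.0]
contact_force: [-1.2, 1.6, 7.6]
opening: 0.16
```

Emit:
drive_tool --motion '[[[1, 0, 0, 0, 0], [0.5, 0, 0, 0, 0], [0.2, 0, 0, 0, 0], [0.0, 0, 0, 0, 0], [-0.1, 0, 0, 0, 0], [-0.1, 0, 0, -20, 0], [-0.1, 0, 0, -60, 0], [-0.1, 0, 0, -100, 0]]]'

```text
time: 7.75
eef_pos: [0.4309, -0.0538, 0.1325]
tcp_rot: [0.979, 0.206, -0.002, -0.002]
contact_force: [1.5, 0.3, 0.6]
opening: 0.55
```

```bash
python3 - <<'E'
from h import *
st(); shot("top","t1",(280,150,480,300),4)
E
```

```text
t 7.8 tcp [ 0.4309 -0.0538  0.1325] phi 23.8 F [1.488  0.2529 0.6464] op 0.55 q [-0.3587 -0.1502  2.2291  0.0001  1.0685  0.7971]
```

View pics/t1.png

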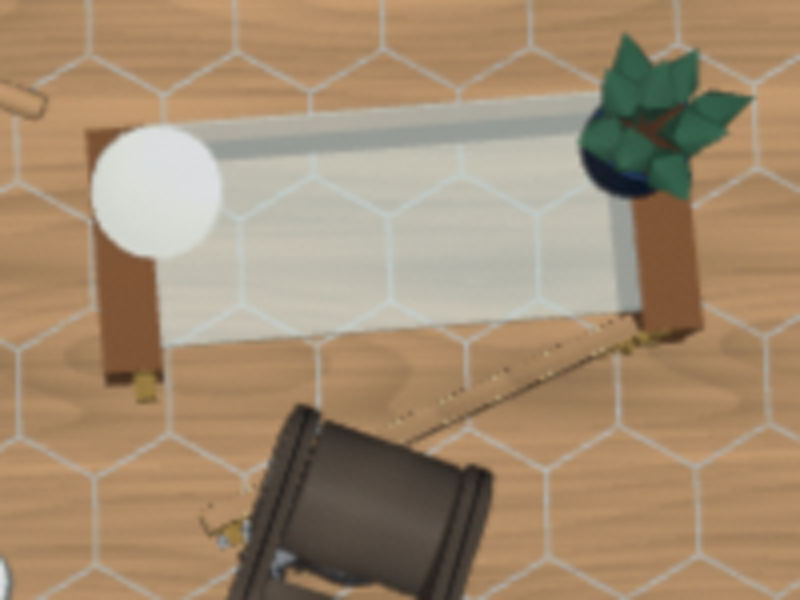

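```bash
python3 - <<'E'
from h import *
print(px2w("top",(320.75,236.25),.076),px2w("top",(439.25,228),.076), cb(0,158),cb(0,-158))
D=np.radians
w=lambda a,r,off,z:(*cb(*knob(D(a),r,off)),z,a+3.7)
plan([w(22,190,-45,.13),w(22,190,-45,.03),w(36,165,-26,.03),w(52,135,-26,.03),w(68,120,-26,.03),w(86,120,-26,.03),w(105,120,-26,.03),w(95,120,-60,.03),w(95,120,-60,.15)])
E
```

```text
[0.5606 0.0563 0.076 ] [ 0.5771 -0.2588  0.076 ] (np.float64(0.5589264372188898), np.float64(0.05447854430104)) (np.float64(0.5790735627811101), np.float64(-0.26087854430104))
from [ 0.437  -0.0558  0.1424] 23.8 t 7.8
shift [71. 50. 12. -2.] rows>= 3.0
shift [  0.   0. 100.   0.] rows>= 3.0
shift [-60.  24.   0. -14.] rows>= 2.0
shift [-38.  28.   0. -16.] rows>= 3.0
shift [-34.  12.   0. -16.] rows>= 3.0
shift [-38.  -2.   0. -18.] rows>= 3.0
shift [-41.  -2.   0. -19.] rows>= 3.0
shift [54. 12.  0. 10.] rows>= 2.0
shift [   0.    0. -120.    0.] rows>= 3.0
```

Emit:
drive_tool --motion '[[[1, 24, 17, 4, 0], [1, 48, 34, 8, -1], [1, 71, 50, 12, -2], [1, 71, 50, 12, -2], [1, 71, 50, 12, -2], [1, 71, 50, 50, -2], [1, 71, 50, 85, -2], [1, 71, 50, 112, -2]]]'

```text
time: 8.47
eef_pos: [0.5159, -0.0709, 0.0193]
tcp_rot: [0.975, 0.223, -0.001, -0.001]
contact_force: [-0.0, 0.6, -0.8]
opening: -0.002
```

Emit:
drive_tool --motion '[[[1, 0, 0, 0, 0], [1, -10, 4, 0, -2], [1, -20, 8, 0, -4], [1, -30, 12, 0, -7], [1, -40, 16, 0, -9], [1, -50, 20, 0, -12], [1, -60, 24, 0, -14], [1, -60, 24, 0, -14]]]'

```text
time: 9.13
eef_pos: [0.4737, -0.1202, 0.0229]
tcp_rot: [0.94, 0.34, 0.0, 0.001]
contact_force: [0.0, 0.1, 0.2]
opening: -0.0
```

Emit:
drive_tool --motion '[[[1, -5, 4, 0, -2], [1, -10, 7, 0, -4], [1, -14, 11, 0, -6], [1, -19, 14, 0, -8], [1, -24, 18, 0, -10], [1, -28, 21, 0, -12], [1, -33, 25, 0, -14], [1, -38, 28, 0, -16]]]'

```text
time: 9.8
eef_pos: [0.4635, -0.1651, 0.0227]
tcp_rot: [0.884, 0.468, 0.001, 0.0]
contact_force: [0.1, 1.1, 0.1]
opening: -0.002
```

Emit:
drive_tool --motion '[[[1, -4, 1, 0, -2], [1, -8, 3, 0, -4], [1, -13, 4, 0, -6], [1, -17, 6, 0, -8], [1, -21, 8, 0, -10], [1, -25, 9, 0, -12], [1, -30, 10, 0, -14], [1, -34, 12, 0, -16]]]'

```text
time: 10.47
eef_pos: [0.4539, -0.1997, 0.0225]
tcp_rot: [0.81, 0.587, 0.0, 0.0]
contact_force: [0.7, 0.6, -0.5]
opening: 0.004
```

Emit:
drive_tool --motion '[[[1, -5, 0, 0, -2], [1, -10, -1, 0, -4], [1, -14, -1, 0, -7], [1, -19, -1, 0, -9], [1, -24, -1, 0, -11], [1, -28, -2, 0, -14], [1, -33, -2, 0, -16], [1, -38, -2, 0, -18]]]'

```text
time: 11.13
eef_pos: [0.4405, -0.2354, 0.0226]
tcp_rot: [0.708, 0.706, 0.0, 0.001]
contact_force: [-0.0, 0.6, 0.3]
opening: 0.001
```

Emit:
drive_tool --motion '[[[1, -5, 0, 0, -2], [1, -10, -1, 0, -5], [1, -15, -1, 0, -7], [1, -20, -1, 0, -9], [1, -26, -1, 0, -12], [1, -31, -2, 0, -14], [1, -36, -2, 0, -17], [1, -41, -2, 0, -19]]]'

```text
time: 11.8
eef_pos: [0.4383, -0.2764, 0.0226]
tcp_rot: [0.582, 0.813, 0.0, 0.001]
contact_force: [-1.3, 0.2, -0.4]
opening: 0.004
```

Emit:
drive_tool --motion '[[[1, 0, 0, 0, 0], [1, 15, 4, 0, 3], [1, 30, 8, 0, 6], [1, 54, 12, 0, 10], [1, 54, 12, -20, 10], [1, 54, 12, -60, 10], [1, 54, 12, -100, 10], [1, 54, 12, -120, 10]]]'

```text
time: 12.47
eef_pos: [0.4338, -0.2222, 0.147]
tcp_rot: [0.651, 0.759, 0.0, 0.004]
contact_force: [1.4, -0.9, 0.1]
opening: 0.003
```

```bash
python3 - <<'E'
from h import *
st(); im=shot("top","t2",(180,150,480,340),2.6)
E
```

```text
t 12.5 tcp [ 0.4338 -0.2222  0.147 ] phi 98.7 F [ 1.4139 -0.8967  0.0926] op 0.003 q [-0.682  -0.048   2.1065  0.0002  1.0753 -0.834 ]
```

View pics/t2.png

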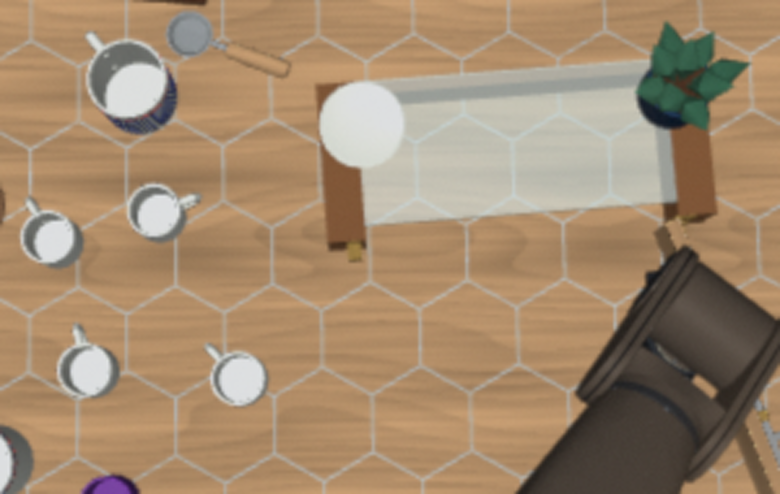

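The door now stands about 105° open, and the four cups are still in place. Next is cup D at crop (240,378), gripped by its handle.

```bash
cat >> h.py <<'E'
def cups(cam="top"):
    im=ctrl.read_camera(cam);out=[]
    for d in ctrl.silhouettes("cup_a",cam):
        m=d["mask"]; sat=np.ptp(im[m].astype(int).mean(0))
        if d["confidence"]<.3 or sat>25: continue
        big=(cv2.resize(m.astype(np.uint8)*255,None,fx=4,fy=4)>127).astype(np.uint8)
        op=cv2.morphologyEx(big,cv2.MORPH_OPEN,cv2.getStructuringElement(cv2.MORPH_ELLIPSE,(49,49)))
        n,l,s,ce=cv2.connectedComponentsWithStats(big&(1-op))
        if n<2 or not op.any(): continue
        i=1+np.argmax(s[1:,4]);M=cv2.moments(op,True)
        b=px2w(cam,np.array([M["m10"],M["m01"]])/M["m00"]/4,.03)[:2];h=px2w(cam,ce[i]/4,.03)[:2]
        a=np.arctan2(*(h-b)[::-1]);out.append((b,np.degrees(a)))
        print("cup",b,"handle",round(np.degrees(a),1),"cupb",tocb(b),"conf",round(d["confidence"],2),"px",np.round(d["extent"]))
    return out
def tocb(b):
    c,s=np.cos(CB[2]),np.sin(CB[2]);v=(np.array(b)-CB[:2])*1e3;return np.array([c*v[0]+s*v[1],-s*v[0]+c*v[1]]).round()
def hp(b,a,d=.044): return b[0]+d*np.cos(np.radians(a)),b[1]+d*np.sin(np.radians(a))
E
python3 - <<'E'
from h import *
cups()
g=hp((.4077,.1912),45)
plan([(.44,0,.15,70),(*g,.15,45),(*g,.012,45)])
E
```

```text
cup [0.5822 0.278 ] handle -71.0 cupb [ 37. 380.] conf 0.96 px [228. 221. 257. 242.]
cup [0.419  0.3485] handle 15.0 cupb [-121.  460.] conf 0.93 px [206. 273. 225. 304.]
cup [0.4074 0.1912] handle 45.4 cupb [-142.  304.] conf 0.7 px [260. 285. 283. 305.]
cup [0.5571 0.3877] handle 31.8 cupb [ 19. 491.] conf 0.67 px [187. 228. 212. 252.]
from [ 0.4332 -0.2221  0.1445] 98.7 t 12.6
shift [218.  40.  -6.  29.] rows>= 6.0
shift [209. -78.   0.  25.] rows>= 6.0
shift [ -0.   0. 138.  -0.] rows>= 4.0
```

Emit:
drive_tool --motion '[[[1, 30, 6, -1, 4], [1, 62, 11, -2, 8], [1, 93, 17, -3, 12], [1, 124, 23, -4, 17], [1, 155, 29, -5, 21], [1, 187, 34, -6, 25], [1, 218, 40, -6, 29], [1, 218, 40, -6, 29]]]'

```text
time: 13.28
eef_pos: [0.436, 0.0047, 0.1452]
tcp_rot: [0.82, 0.573, -0.001, -0.002]
contact_force: [-0.3, 0.5, -0.7]
opening: -0.003
```

Emit:
drive_tool --motion '[[[0.5, 30, -11, 0, 4], [0.05, 60, -22, 0, 7], [0.05, 90, -33, 0, 11], [0.05, 120, -45, 0, 14], [0.05, 150, -56, 0, 18], [0.05, 180, -67, 0, 21], [0.05, 209, -78, 0, 25], [0.05, 209, -78, 0, 25]]]'

```text
time: 13.95
eef_pos: [0.4358, 0.2264, 0.1458]
tcp_rot: [0.924, 0.381, -0.001, -0.001]
contact_force: [0.1, -1.0, -0.6]
opening: 0.476
```

```bash
python3 - <<'E'
from h import *
st()
g=hp((.4075,.1912),45)
plan([(*g,.10,45),(*g,.012,45)])
E
```

```text
t 13.9 tcp [0.4358 0.2264 0.1458] phi 44.8 F [ 0.1303 -0.973  -0.6158] op 0.476 q [ 0.2715 -0.0318  2.0934  0.0017  1.0825  1.0588]
from [0.4358 0.2264 0.1458] 44.8 t 13.9
shift [-1.  5. 46. -0.] rows>= 2.0
shift [ 0. -0. 88. -0.] rows>= 3.0
```

Emit:
drive_tool --motion '[[[0.05, 0, 2, 40, 0], [0.05, 0, 2, 80, 0], [0.05, 0, 2, 110, 0], [0.05, 0, 2, 125, 0], [0.05, 0, 2, 134, 0], [0.05, 0, 2, 134, 0], [0.05, 0, 2, 134, 0], [0.05, 0, 2, 134, 0]]]'

```text
time: 14.62
eef_pos: [0.4398, 0.2217, 0.0145]
tcp_rot: [0.925, 0.381, 0.001, 0.0]
contact_force: [0.1, -0.7, -0.1]
opening: 0.474
```

Emit:
drive_tool --motion '[[[0.4, 0, 0, 0, 0], [0.6, 0, 0, 0, 0], [0.8, 0, 0, 0, 0], [1, 0, 0, 0, 0], [1, 0, 0, 0, 0], [1, 0, 0, 0, 0], [1, 0, 0, 0, 0], [1, 0, 0, 0, 0]]]' --grip_force 40

```text
time: 15.28
eef_pos: [0.4395, 0.2219, 0.0143]
tcp_rot: [0.925, 0.381, 0.001, 0.0]
contact_force: [-0.4, -1.0, 6.3]
opening: 0.08
```

```bash
python3 - <<'E'
from h import *
st(); shot("scene","s2",(300,150,500,300),4)
E
```

```text
t 15.3 tcp [0.4395 0.2219 0.0143] phi 44.8 F [-0.3942 -0.9605  6.2691] op 0.08 q [ 0.2612  0.1889  2.148  -0.0002  0.8031  1.0505]
```

View pics/s2.png

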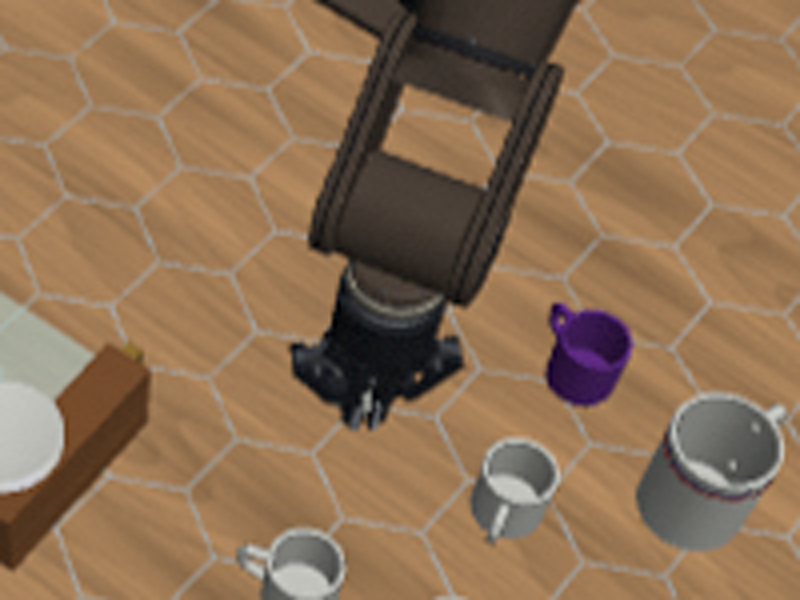

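```bash
python3 - <<'E'
from h import *
print(tocb((.44,.22)))
plan([(.4395,.2219,.018,44.8),(.44,.08,.018,94),(.45,-.08,.018,144,1),(*cb(-110,-89),.018,183.7,1),(*cb(-14,-89),.018,183.7,1),(*cb(-14,-89),.014,183.7,1)])
E
```

```text
[-108.  331.]
from [0.4395 0.2219 0.0144] 44.8 t 15.3
shift [ 0. -0. -4. -0.] rows>= 1.0
shift [-100.  101.    0.  -49.] rows>= 7.0
shift [-160.   -0.    0.  -50.] rows>= 7.0
shift [-82. -87.   0. -40.] rows>= 6.0
shift [-96.  -1.   0.   0.] rows>= 3.0
shift [0. 0. 4. 0.] rows>= 1.0
```

Emit:
drive_tool --motion '[[[1, 0, 0, -4, 0], [1, -14, 14, -4, -7], [1, -28, 28, -4, -14], [1, -42, 42, -4, -21], [1, -56, 56, -4, -28], [1, -70, 70, -4, -35], [1, -85, 86, -4, -42], [1, -100, 101, -4, -49]]]'

```text
time: 16.0
eef_pos: [0.4379, 0.0787, 0.0169]
tcp_rot: [0.681, 0.732, -0.0, -0.0]
contact_force: [0.3, 0.1, -1.0]
opening: 0.08
```

Emit:
drive_tool --motion '[[[1, -20, 0, 0, -6], [1, -40, 0, 0, -12], [1, -60, 0, 0, -19], [1, -80, 0, 0, -25], [1, -100, 0, 0, -31], [1, -120, 0, 0, -37], [1, -140, 0, 0, -43], [1, -160, 0, 0, -50]]]'

```text
time: 16.67
eef_pos: [0.4485, -0.0807, 0.0168]
tcp_rot: [0.308, 0.951, 0.0, -0.001]
contact_force: [0.5, 0.3, -1.9]
opening: 0.079
```

Emit:
drive_tool --motion '[[[1, -12, -12, 0, -6], [1, -24, -25, 0, -12], [1, -36, -38, 0, -18], [1, -48, -50, 0, -24], [1, -60, -64, 0, -30], [1, -71, -76, 0, -35], [1, -82, -87, 0, -40], [1, -82, -87, 0, -40]]]'

```text
time: 17.33
eef_pos: [0.4644, -0.201, 0.0174]
tcp_rot: [-0.033, 0.999, -0.001, 0.0]
contact_force: [0.2, 0.9, -0.6]
opening: 0.082
```

```bash
python3 - <<'E'
from h import *
st()
shot("top","t3",(280,150,480,300),4);cups()
plan([(*cb(-14,-89),.016,183.7)])
E
```

```text
t 17.3 tcp [ 0.4644 -0.201   0.0174] phi -176.2 F [ 0.2416  0.9102 -0.569 ] op 0.082 q [-0.6091  0.2098  2.1149 -0.0005  0.8156 -2.2451]
cup [0.4185 0.349 ] handle 13.4 cupb [-121.  461.] conf 0.83 px [204. 273. 225. 305.]
cup [0.5574 0.388 ] handle 30.3 cupb [ 20. 491.] conf 0.69 px [186. 223. 215. 253.]
from [ 0.4632 -0.1979  0.0167] -176.3 t 17.5
shift [-98.  -1.   1.  -0.] rows>= 3.0
```

View pics/t3.png

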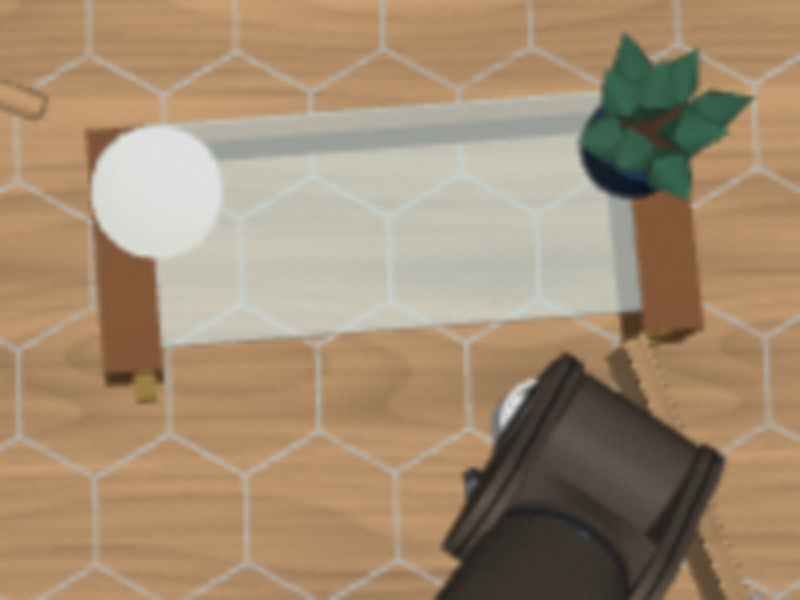

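Emit:
drive_tool --motion '[[[1, -12, 0, 0, 0], [1, -25, 0, 0, 0], [1, -37, 0, 0, 0], [1, -50, 0, 0, 0], [1, -62, 0, 0, 0], [1, -75, -1, 0, 0], [1, -87, -1, 0, 0], [1, -96, -1, 0, 0]]]'

```text
time: 18.15
eef_pos: [0.5602, -0.192, 0.017]
tcp_rot: [-0.033, 0.999, 0.0, -0.0]
contact_force: [-1.1, 0.7, -0.7]
opening: 0.078
```

Emit:
drive_tool --motion '[[[1, 0, 0, 2, 0], [1, 0, 0, 3, 0], [0.6, 0, 0, 3, 0], [0.5, 0, 0, 3, 0], [0.5, 0, 0, 3, 0], [0.5, 15, 0, 3, 0], [0.5, 30, 0, 3, 0], [0.5, 46, 0, 3, 0]]]'

```text
time: 18.82
eef_pos: [0.5131, -0.1965, 0.0143]
tcp_rot: [-0.033, 0.999, 0.0, -0.0]
contact_force: [-0.6, 0.2, 0.5]
opening: 0.248
```

Emit:
drive_tool --motion '[[[1, 0, 0, 0, 0], [1, 0, 0, 0, 0], [1, 0, 0, 0, 0], [1, -10, 0, 0, 0], [1, -19, 0, 0, 0], [1, -27, 0, 0, 0], [1, -35, 0, 0, 0], [1, -43, 0, 0, 0]]]'

```text
time: 19.48
eef_pos: [0.558, -0.1935, 0.0143]
tcp_rot: [-0.033, 0.999, -0.0, -0.0]
contact_force: [-0.4, -0.7, 1.0]
opening: 0.002
```

```bash
python3 - <<'E'
from h import *
st();print(tocb(ctrl.get_state()["eef_pos"][:2]))
E
```

```text
t 19.5 tcp [ 0.558  -0.1935  0.0143] phi -176.2 F [-0.4352 -0.6965  1.0229] op 0.002 q [-0.5053  0.3735  1.9082 -0.0002  0.8601 -2.1425]
[-17. -89.]
```

Emit:
drive_tool --motion '[[[1, -2, 0, 0, 0], [1, -5, 0, 0, 0], [1, -5, 0, 0, 0], [1, 20, 0, 0, 0], [1, 50, 0, 0, 0], [1, 80, 0, -20, 0], [1, 90, 0, -60, 0], [1, 90, 0, -90, 0]]]'

```text
time: 20.15
eef_pos: [0.464, -0.1987, 0.1042]
tcp_rot: [-0.032, 0.999, 0.001, -0.001]
contact_force: [1.2, -0.0, 1.6]
opening: -0.001
```

```bash
python3 - <<'E'
from h import *
g=hp((.419,.3487),14)
st();plan([(.445,-.05,.1,133),(.45,.15,.1,80),(.455,.30,.1,30),(*g,.1,14),(*g,.014,14)])
E
```

```text
t 20.1 tcp [ 0.464  -0.1987  0.1042] phi -176.3 F [ 1.1773 -0.0089  1.5614] op -0.001 q [-0.6059  0.06    2.0866  0.0001  0.9987 -2.2408]
from [ 0.464  -0.1987  0.1042] -176.3 t 20.1
shift [  9. 150.   4.  51.] rows>= 8.0
shift [144. 139.   0.  53.] rows>= 8.0
shift [148. -22.   0.  50.] rows>= 7.0
shift [ 35. -48.   0.  16.] rows>= 3.0
shift [ 0. -0. 86. -0.] rows>= 3.0
```

Emit:
drive_tool --motion '[[[1, 1, 19, 0, 6], [1, 2, 38, 1, 13], [1, 3, 56, 1, 19], [1, 4, 75, 2, 26], [1, 5, 94, 2, 32], [1, 6, 112, 3, 38], [1, 8, 131, 3, 45], [1, 9, 150, 4, 51]]]'

```text
time: 20.82
eef_pos: [0.448, -0.0496, 0.1004]
tcp_rot: [0.403, 0.915, 0.0, 0.001]
contact_force: [0.6, 0.4, -0.4]
opening: -0.001
```

Emit:
drive_tool --motion '[[[1, 18, 17, 0, 7], [1, 36, 35, 0, 13], [1, 54, 52, 0, 20], [1, 72, 70, 0, 27], [1, 90, 87, 0, 33], [1, 108, 104, 0, 40], [1, 126, 122, 0, 46], [1, 144, 139, 0, 53]]]'

```text
time: 21.48
eef_pos: [0.4524, 0.151, 0.1004]
tcp_rot: [0.769, 0.639, 0.001, 0.0]
contact_force: [1.1, -0.0, 0.3]
opening: -0.005
```

Emit:
drive_tool --motion '[[[0.05, 18, -3, 0, 6], [0.05, 37, -6, 0, 13], [0.05, 56, -8, 0, 19], [0.05, 74, -11, 0, 25], [0.05, 92, -14, 0, 31], [0.05, 111, -16, 0, 37], [0.05, 130, -19, 0, 44], [0.05, 148, -22, 0, 50]]]'

```text
time: 22.15
eef_pos: [0.457, 0.3003, 0.1003]
tcp_rot: [0.967, 0.254, 0.0, -0.0]
contact_force: [0.5, -0.7, -0.0]
opening: 0.48
```

Emit:
drive_tool --motion '[[[0.05, 9, -12, 0, 4], [0.05, 18, -24, 0, 8], [0.05, 27, -36, 0, 12], [0.05, 35, -48, 0, 16], [0.05, 35, -48, 0, 16], [0.05, 35, -48, 0, 16], [0.05, 35, -48, 0, 16], [0.05, 35, -48, 0, 16]]]'

```text
time: 22.82
eef_pos: [0.4634, 0.3575, 0.1001]
tcp_rot: [0.993, 0.12, -0.0, 0.0]
contact_force: [-0.1, -0.3, 0.6]
opening: 0.478
```

```bash
python3 - <<'E'
from h import *
g=hp((.419,.3487),14)
st();shot("top","t4",(180,150,480,340),2.6);cups();plan([(*g,.014,14)])
E
```

```text
t 22.8 tcp [0.4634 0.3575 0.1001] phi 13.8 F [-0.0684 -0.3363  0.5942] op 0.478 q [ 0.4838  0.234   1.8973 -0.0001  1.0108  1.814 ]
cup [0.5832 0.2752] handle -70.3 cupb [ 38. 377.] conf 0.72 px [228. 219. 258. 247.]
from [0.4637 0.3576 0.1003] 13.7 t 23.0
shift [-2. -2. 86. -0.] rows>= 3.0
```

View pics/t4.png

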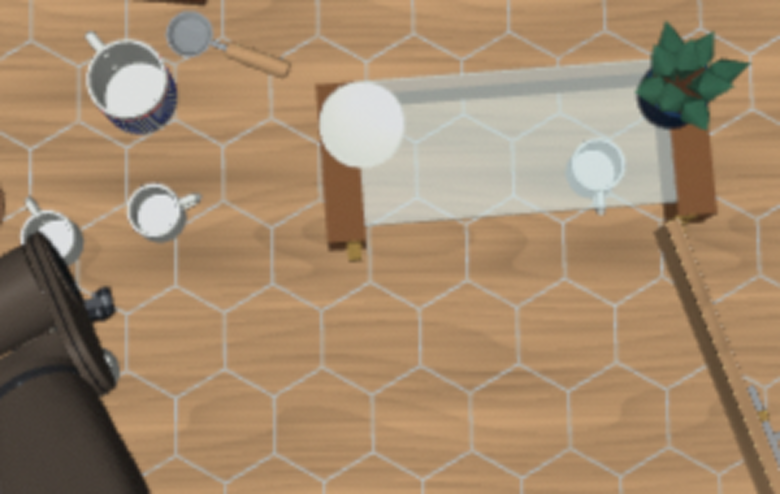

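Emit:
drive_tool --motion '[[[0.05, -2, -2, 30, 0], [0.05, -2, -2, 55, 0], [0.05, -2, -2, 75, 0], [0.05, -2, -2, 86, 0], [0.05, -2, -2, 86, 0], [0.05, -2, -2, 86, 0], [0.05, -2, -2, 86, 0], [0.05, -2, -2, 86, 0]]]'

```text
time: 23.63
eef_pos: [0.4626, 0.3604, 0.0162]
tcp_rot: [0.993, 0.12, 0.002, -0.001]
contact_force: [0.1, -0.6, 0.2]
opening: 0.473
```

Emit:
drive_tool --motion '[[[0.4, 0, 0, 0, 0], [0.6, 0, 0, 0, 0], [0.8, 0, 0, 0, 0], [1, 0, 0, 0, 0], [1, 0, 0, 0, 0], [1, 0, 0, 0, 0], [1, 0, 0, 0, 0], [1, 0, 0, 0, 0]]]'

```text
time: 24.3
eef_pos: [0.4617, 0.3599, 0.015]
tcp_rot: [0.993, 0.12, 0.0, -0.0]
contact_force: [-0.9, -0.1, 4.5]
opening: 0.081
```

```bash
python3 - <<'E'
from h import *
st();s=ctrl.get_state()["eef_pos"];plan([(s[0],s[1],.018,13.8),(.45,.22,.018,70),(.44,.05,.018,127),(*cb(-110,-22),.018,183.7),(*cb(-14,-22),.018,183.7)])
E
```

```text
t 24.3 tcp [0.4617 0.3599 0.015 ] phi 13.8 F [-0.9024 -0.1166  4.5448] op 0.081 q [ 0.4889  0.3623  1.922  -0.0002  0.8564  1.8194]
from [0.4617 0.3599 0.015 ] 13.8 t 24.3
shift [ 0.  0. -3. -0.] rows>= 1.0
shift [-45. 133.  -0. -56.] rows>= 8.0
shift [-163.   50.   -0.  -57.] rows>= 8.0
shift [-158.  -93.   -0.  -57.] rows>= 8.0
shift [-96.   0.  -0.   0.] rows>= 3.0
```

Emit:
drive_tool --motion '[[[1, 0, 3, -4, -7], [1, -5, 22, -4, -14], [1, -11, 40, -4, -21], [1, -18, 59, -4, -28], [1, -25, 78, -4, -35], [1, -32, 97, -4, -42], [1, -38, 115, -4, -49], [1, -45, 133, -4, -56]]]'

```text
time: 24.97
eef_pos: [0.4482, 0.2188, 0.0174]
tcp_rot: [0.819, 0.574, -0.001, -0.0]
contact_force: [0.5, 0.6, -1.2]
opening: 0.084
```

Emit:
drive_tool --motion '[[[1, -20, 6, 0, -7], [1, -41, 12, 0, -14], [1, -61, 19, 0, -21], [1, -82, 25, 0, -28], [1, -102, 31, 0, -36], [1, -122, 38, 0, -43], [1, -143, 44, 0, -50], [1, -163, 50, 0, -57]]]'

```text
time: 25.63
eef_pos: [0.4386, 0.0488, 0.0175]
tcp_rot: [0.448, 0.894, -0.0, -0.001]
contact_force: [0.7, 0.6, -1.7]
opening: 0.082
```

Emit:
drive_tool --motion '[[[1, -20, -12, 0, -7], [1, -40, -23, 0, -14], [1, -59, -35, 0, -21], [1, -79, -46, 0, -28], [1, -99, -58, 0, -36], [1, -118, -70, 0, -43], [1, -138, -81, 0, -50], [1, -158, -93, 0, -57]]]'

```text
time: 26.3
eef_pos: [0.4579, -0.1333, 0.0174]
tcp_rot: [-0.03, 1.0, 0.001, -0.001]
contact_force: [0.3, -0.1, -0.7]
opening: 0.084
```

```bash
python3 - <<'E'
from h import *
ctrl.read_camera("top");ctrl.read_camera("top");st();plan([(*cb(-14,-22),.018,183.7)])
E
```

```text
t 26.4 tcp [ 0.4591 -0.1353  0.0181] phi -177.0 F [-0.3441 -0.6858  0.1972] op 0.077 q [-0.4989  0.1543  2.1796 -0.0003  0.8065 -2.1214]
from [ 0.4591 -0.1353  0.0181] -177.0 t 26.4
shift [-98.   4.   0.  -1.] rows>= 3.0
```

Emit:
drive_tool --motion '[[[1, -12, 1, 0, 0], [1, -25, 1, 0, 0], [1, -37, 2, 0, 0], [1, -50, 3, 0, -1], [1, -62, 3, 0, -1], [1, -75, 3, 0, -1], [1, -87, 3, 0, -1], [1, -97, 3, 0, -1]]]'

```text
time: 27.07
eef_pos: [0.5553, -0.1234, 0.0174]
tcp_rot: [-0.035, 0.999, 0.001, -0.001]
contact_force: [0.2, 0.4, -0.8]
opening: 0.082
```

Emit:
drive_tool --motion '[[[1, 0, 0, 2, 0], [1, 0, 0, 3, 0], [0.6, 0, 0, 3, 0], [0.5, 0, 0, 3, 0], [0.5, 0, 0, 3, 0], [0.5, 15, 0, 3, 0], [0.5, 30, 0, 3, 0], [0.5, 46, 0, 3, 0]]]'

```text
time: 27.73
eef_pos: [0.5087, -0.1279, 0.0153]
tcp_rot: [-0.035, 0.999, -0.0, 0.0]
contact_force: [-0.1, -0.9, -0.1]
opening: 0.25
```

Emit:
drive_tool --motion '[[[1, 0, 0, 0, 0], [1, 0, 0, 0, 0], [1, 0, 0, 0, 0], [1, -12, 0, 0, 0], [1, -22, 0, 0, 0], [1, -31, 0, 0, 0], [1, -40, 0, 0, 0], [1, -47, 0, 0, 0]]]'

```text
time: 28.4
eef_pos: [0.5578, -0.1245, 0.0154]
tcp_rot: [-0.036, 0.999, -0.0, 0.0]
contact_force: [-1.4, 0.1, 0.8]
opening: -0.001
```

Emit:
drive_tool --motion '[[[1, 0, 0, 0, 0], [1, 0, 0, 0, 0], [1, 25, 0, 0, 0], [1, 55, 0, 0, 0], [1, 90, 0, -20, 0], [1, 90, 0, -60, 0], [1, 90, 0, -90, 0], [1, 90, 0, -90, 0]]]'

```text
time: 29.07
eef_pos: [0.4699, -0.1328, 0.1117]
tcp_rot: [-0.035, 0.999, -0.003, 0.006]
contact_force: [0.8, -0.3, 0.6]
opening: -0.001
```

```bash
python3 - <<'E'
from h import *
st();cups()
g=hp((.582,.277),-71)
plan([(.45,.05,.1,155),(.52,.2,.1,109),(*g,.1,109),(*g,.014,109)])
E
```

```text
t 29.1 tcp [ 0.4699 -0.1328  0.1117] phi -176.0 F [ 0.7774 -0.3342  0.5807] op -0.001 q [-0.4838  0.0021  2.1303  0.0002  0.9964 -2.1252]
cup [0.5575 0.3866] handle 32.7 cupb [ 20. 490.] conf 0.87 px [187. 223. 212. 254.]
cup [0.5819 0.2775] handle -70.8 cupb [ 37. 379.] conf 0.81 px [228. 220. 256. 244.]
from [ 0.4676 -0.1315  0.1072] -175.9 t 29.2
shift [  5. 182.   7.  29.] rows>= 5.0
shift [ -0. 166.   0.  46.] rows>= 7.0
shift [ 8. 84.  0.  0.] rows>= 3.0
shift [ 0. -0. 86.  0.] rows>= 3.0
```

Emit:
drive_tool --motion '[[[1, 1, 23, 1, 4], [1, 1, 46, 2, 7], [1, 2, 69, 3, 11], [1, 2, 91, 3, 15], [1, 3, 114, 4, 18], [1, 4, 137, 5, 22], [1, 4, 160, 6, 26], [1, 5, 182, 7, 29]]]'

```text
time: 29.83
eef_pos: [0.4473, 0.0516, 0.0965]
tcp_rot: [0.217, 0.976, -0.0, -0.002]
contact_force: [-0.5, -0.2, 0.8]
opening: 0.001
```

Emit:
drive_tool --motion '[[[0.05, 0, 21, 0, 6], [0.05, 0, 42, 0, 12], [0.05, 0, 63, 0, 18], [0.05, 0, 84, 0, 24], [0.05, 0, 105, 0, 30], [0.05, 0, 126, 0, 36], [0.05, 0, 147, 0, 41], [0.05, 0, 166, 0, 46]]]'

```text
time: 30.5
eef_pos: [0.5179, 0.2018, 0.0961]
tcp_rot: [0.582, 0.813, -0.001, -0.001]
contact_force: [0.1, -0.3, -0.1]
opening: 0.473
```

Emit:
drive_tool --motion '[[[0.05, 3, 30, 0, 0], [0.05, 6, 60, 0, 0], [0.05, 8, 84, 0, 0], [0.05, 8, 84, 0, 0], [0.05, 8, 84, 0, 0], [0.05, 8, 84, 0, 0], [0.05, 8, 84, 0, 0], [0.05, 8, 84, 0, 0]]]'

```text
time: 31.17
eef_pos: [0.5942, 0.2353, 0.0977]
tcp_rot: [0.58, 0.814, -0.001, -0.001]
contact_force: [-1.0, 0.2, -0.4]
opening: 0.472
```

```bash
python3 - <<'E'
from h import *
st();shot("top","t5",(180,150,480,340),2.6)
g=hp((.582,.277),-71)
plan([(*g,.014,109)])
E
```

```text
t 31.2 tcp [0.5942 0.2353 0.0977] phi 109.1 F [-0.962   0.1711 -0.3623] op 0.472 q [ 0.2186  0.3452  1.7618 -0.      1.0362 -0.114 ]
from [0.5945 0.2354 0.0981] 109.1 t 31.2
shift [-1.  2. 84.  0.] rows>= 3.0
```

View pics/t5.png

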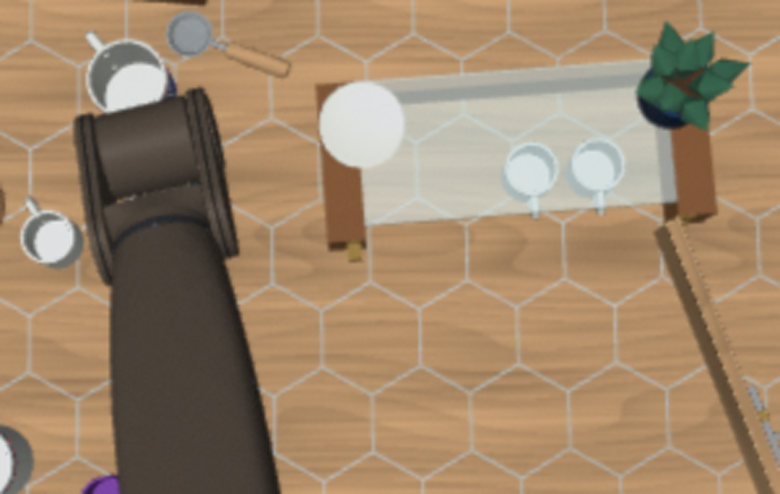

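Emit:
drive_tool --motion '[[[0.05, -1, 2, 30, 0], [0.05, -1, 2, 55, 0], [0.05, -1, 2, 75, 0], [0.05, -1, 2, 83, 0], [0.05, -1, 2, 83, 0], [0.05, -1, 2, 83, 0], [0.05, -1, 2, 83, 0], [0.05, -1, 2, 83, 0]]]'

```text
time: 31.88
eef_pos: [0.5991, 0.2359, 0.0175]
tcp_rot: [0.58, 0.814, 0.001, 0.001]
contact_force: [0.2, -0.3, -0.4]
opening: 0.478
```

Emit:
drive_tool --motion '[[[0.4, 0, 0, 0, 0], [0.6, 0, 0, 0, 0], [0.8, 0, 0, 0, 0], [1, 0, 0, 0, 0], [1, 0, 0, 0, 0], [1, 0, 0, 0, 0], [1, 0, 0, 0, 0], [1, 0, 0, 0, 0]]]'

```text
time: 32.55
eef_pos: [0.598, 0.2356, 0.016]
tcp_rot: [0.58, 0.814, 0.0, 0.0]
contact_force: [-1.6, -0.1, 5.3]
opening: 0.083
```

```bash
python3 - <<'E'
from h import *
st();s=ctrl.get_state()["eef_pos"];plan([(.48,.17,.019,58),(*cb(-110,45),.019,3.7),(*cb(-14,45),.019,3.7)])
E
```

```text
t 32.5 tcp [0.598  0.2356 0.016 ] phi 109.1 F [-1.5986 -0.0997  5.2552] op 0.083 q [ 0.2176  0.464   1.7757 -0.0001  0.9016 -0.1152]
from [0.598  0.2356 0.016 ] 109.1 t 32.5
shift [ -23. -133.   -3.   51.] rows>= 8.0
shift [-212.  105.    0.   54.] rows>= 8.0
shift [96.  1.  0.  0.] rows>= 3.0
```

```bash
python3 - <<'E'
from h import *
plan([(.46,.18,.019,58),(.435,.05,.019,20),(*cb(-110,45),.019,3.7),(*cb(-14,45),.019,3.7)])
E
```

```text
from [0.598  0.2356 0.016 ] 109.1 t 32.5
shift [  -7. -149.   -3.   51.] rows>= 8.0
shift [-123.   48.    0.   38.] rows>= 6.0
shift [-20. 116.   0.  16.] rows>= 3.0
shift [96.  1.  0.  0.] rows>= 3.0
```

Emit:
drive_tool --motion '[[[1, -1, -10, -3, 6], [1, -2, -30, -3, 13], [1, -3, -50, -3, 20], [1, -4, -70, -3, 26], [1, -5, -90, -3, 32], [1, -6, -110, -3, 39], [1, -7, -130, -3, 45], [1, -7, -149, -3, 51]]]'

```text
time: 33.22
eef_pos: [0.4573, 0.1796, 0.0173]
tcp_rot: [0.876, 0.483, -0.001, -0.0]
contact_force: [0.0, 0.6, -1.4]
opening: 0.085
```

Emit:
drive_tool --motion '[[[1, -15, 6, 0, 5], [1, -31, 12, 0, 10], [1, -46, 18, 0, 14], [1, -62, 24, 0, 19], [1, -77, 30, 0, 24], [1, -92, 36, 0, 29], [1, -108, 42, 0, 34], [1, -123, 48, 0, 38]]]'

```text
time: 33.88
eef_pos: [0.4339, 0.0497, 0.0176]
tcp_rot: [0.985, 0.172, -0.001, -0.0]
contact_force: [1.1, 0.0, -0.6]
opening: 0.082
```

Emit:
drive_tool --motion '[[[1, -3, 19, 0, 3], [1, -7, 39, 0, 5], [1, -10, 58, 0, 8], [1, -13, 77, 0, 11], [1, -17, 97, 0, 13], [1, -20, 116, 0, 16], [1, -20, 116, 0, 16], [1, -20, 116, 0, 16]]]'

```text
time: 34.55
eef_pos: [0.4554, -0.0658, 0.0178]
tcp_rot: [0.999, 0.035, -0.0, -0.0]
contact_force: [0.1, 0.6, -0.9]
opening: 0.079
```

```bash
python3 - <<'E'
from h import *
ctrl.read_camera("top");st();plan([(*cb(-14,45),.019,3.7)])
E
```

```text
t 34.6 tcp [ 0.4551 -0.0651  0.0176] phi 4.1 F [ 0.4803 -0.1233 -1.2654] op 0.083 q [-0.3635  0.118   2.2226  0.0004  0.8026  1.1363]
from [ 0.4551 -0.0651  0.0176] 4.1 t 34.6
shift [97.  1. -1.  0.] rows>= 3.0
```

Now the same insertion, with the tool x axis pointing into the cupboard.

Emit:
drive_tool --motion '[[[1, 12, 0, 0, 0], [1, 25, 0, 0, 0], [1, 37, 0, 0, 0], [1, 50, 0, 0, 0], [1, 62, 0, 0, 0], [1, 75, 1, 0, 0], [1, 87, 1, 0, 0], [1, 96, 1, 0, 0]]]'

```text
time: 35.27
eef_pos: [0.5519, -0.0581, 0.0178]
tcp_rot: [0.999, 0.037, -0.0, -0.0]
contact_force: [-0.5, 0.7, -1.3]
opening: 0.083
```

Emit:
drive_tool --motion '[[[1, 0, 0, 2, 0], [1, 0, 0, 3, 0], [0.6, 0, 0, 3, 0], [0.5, 0, 0, 3, 0], [0.5, 0, 0, 3, 0], [0.5, -15, 0, 3, 0], [0.5, -30, 0, 3, 0], [0.5, -46, 0, 3, 0]]]'

```text
time: 35.93
eef_pos: [0.5048, -0.0628, 0.0151]
tcp_rot: [0.999, 0.036, -0.0, -0.0]
contact_force: [0.5, 0.3, 0.7]
opening: 0.252
```

Emit:
drive_tool --motion '[[[1, 0, 0, 0, 0], [1, 0, 0, 0, 0], [1, 0, 0, 0, 0], [1, 12, 0, 0, 0], [1, 22, 0, 0, 0], [1, 31, 0, 0, 0], [1, 40, 0, 0, 0], [1, 47, 0, 0, 0]]]'

```text
time: 36.6
eef_pos: [0.554, -0.0595, 0.0154]
tcp_rot: [0.999, 0.036, 0.0, 0.0]
contact_force: [-1.5, 0.0, 0.4]
opening: -0.003
```

Emit:
drive_tool --motion '[[[1, 0, 0, 0, 0], [1, 0, 0, 0, 0], [1, -25, 0, 0, 0], [1, -55, 0, 0, 0], [1, -90, 0, -20, 0], [1, -90, 0, -60, 0], [1, -90, 0, -90, 0], [1, -90, 0, -90, 0]]]'

```text
time: 37.27
eef_pos: [0.4663, -0.0673, 0.1115]
tcp_rot: [0.999, 0.035, 0.006, 0.002]
contact_force: [1.1, -1.0, 0.8]
opening: -0.002
```

```bash
python3 - <<'E'
from h import *
st();cups()
g=hp((.5575,.387),32)
plan([(.46,.1,.1,20),(.54,.34,.1,32),(*g,.1,32),(*g,.015,32)])
E
```

```text
t 37.3 tcp [ 0.4663 -0.0673  0.1115] phi 4.1 F [ 1.1336 -0.9528  0.7935] op -0.002 q [-0.3592 -0.0377  2.1698  0.0002  0.9966  1.1408]
cup [0.5571 0.3879] handle 29.9 cupb [ 19. 491.] conf 0.97 px [187. 226. 211. 251.]
cup [0.3228 0.46  ] handle 167.9 cupb [-210.  578.] conf 0.53 px [152. 315. 194. 354.]
from [ 0.464  -0.0663  0.1072] 4.1 t 37.4
shift [   8. -166.    7.  -16.] rows>= 4.0
shift [ 157. -198.    0.  -12.] rows>= 7.0
shift [ 84. -31.   0.   0.] rows>= 3.0
shift [ 0.  0. 85.  0.] rows>= 3.0
```

Emit:
drive_tool --motion '[[[1, 1, -24, 1, -2], [1, 2, -48, 2, -4], [1, 3, -71, 3, -6], [1, 4, -95, 4, -9], [1, 5, -119, 5, -11], [1, 6, -143, 6, -14], [1, 8, -166, 7, -16], [1, 8, -166, 7, -16]]]'

```text
time: 38.03
eef_pos: [0.4575, 0.1031, 0.0963]
tcp_rot: [0.984, 0.176, -0.002, -0.001]
contact_force: [0.4, 0.9, -1.2]
opening: 0.002
```

Emit:
drive_tool --motion '[[[0.3, 20, -25, 0, -2], [0.3, 39, -50, 0, -3], [0.3, 59, -74, 0, -5], [0.3, 78, -99, 0, -6], [0.3, 98, -124, 0, -8], [0.3, 118, -149, 0, -9], [0.3, 137, -173, 0, -11], [0.3, 157, -198, 0, -12]]]'

```text
time: 38.7
eef_pos: [0.5383, 0.3406, 0.0962]
tcp_rot: [0.961, 0.277, -0.002, 0.0]
contact_force: [0.3, 0.2, 0.0]
opening: 0.348
```

Emit:
drive_tool --motion '[[[0.3, 28, -10, 0, 0], [0.3, 56, -20, 0, 0], [0.3, 84, -31, 0, 0], [0.3, 84, -31, 0, 0], [0.3, 84, -31, 0, 0], [0.3, 84, -31, 0, 0], [0.3, 84, -31, 0, 0], [0.3, 84, -31, 0, 0]]]'

```text
time: 39.37
eef_pos: [0.5928, 0.4098, 0.098]
tcp_rot: [0.961, 0.276, -0.001, 0.0]
contact_force: [-0.1, -0.4, 0.4]
opening: 0.35
```

```bash
python3 - <<'E'
from h import *
st();shot("scene","s3",(300,220,500,370),4)
g=hp((.5573,.3875),31)
plan([(*g,.023,31)])
E
```

```text
t 39.4 tcp [0.5928 0.4098 0.098 ] phi 32.0 F [-0.1256 -0.4237  0.4357] op 0.35 q [ 0.4644  0.5053  1.5415 -0.0001  1.096   1.4766]
from [0.5929 0.41   0.0984] 32.0 t 39.4
shift [ 2.  1. 75.  1.] rows>= 2.0
```

View pics/s3.png

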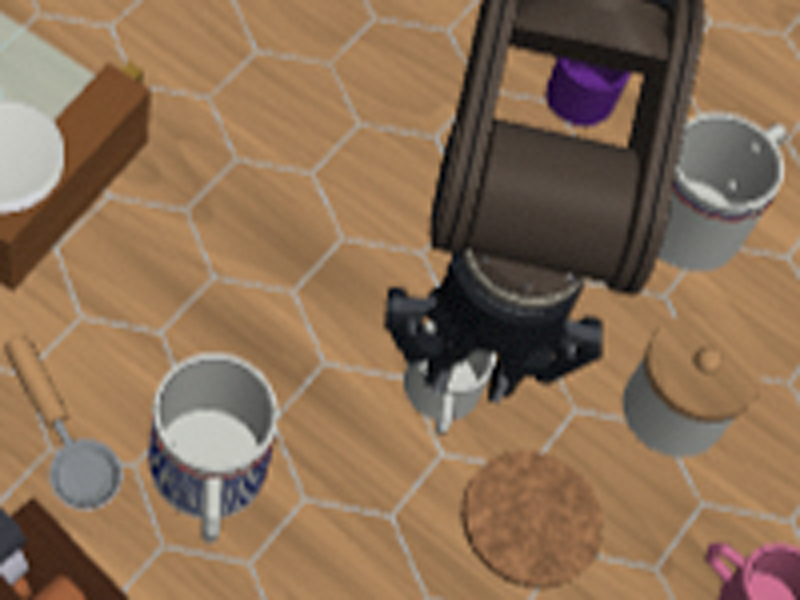

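Emit:
drive_tool --motion '[[[0.3, 2, 1, 25, 1], [0.3, 2, 1, 45, 1], [0.3, 2, 1, 60, 1], [0.3, 2, 1, 70, 1], [0.3, 2, 1, 75, 1], [0.3, 2, 1, 75, 1], [0.3, 2, 1, 75, 1], [0.3, 2, 1, 75, 1]]]'

```text
time: 40.08
eef_pos: [0.5965, 0.4117, 0.0249]
tcp_rot: [0.963, 0.268, 0.001, -0.0]
contact_force: [0.2, 0.3, 0.3]
opening: 0.352
```

Emit:
drive_tool --motion '[[[0.4, 0, 0, 0, 0], [0.6, 0, 0, 0, 0], [0.8, 0, 0, 0, 0], [1, 0, 0, 0, 0], [1, 0, 0, 0, 0], [1, 0, 0, 0, 0], [1, 0, 0, 0, 0], [1, 0, 0, 0, 0]]]'

```text
time: 40.75
eef_pos: [0.5961, 0.4113, 0.0241]
tcp_rot: [0.963, 0.268, 0.001, -0.0]
contact_force: [0.1, -0.8, 4.8]
opening: 0.075
```

```bash
python3 - <<'E'
from h import *
st();s=ctrl.get_state()["eef_pos"]
plan([(.53,.33,.027,72),(.455,.17,.027,118),(.442,.07,.027,158),(*cb(-110,112),.027,183.7),(*cb(-14,112),.027,183.7)])
E
```

```text
t 40.8 tcp [0.5961 0.4113 0.0241] phi 31.1 F [ 0.0881 -0.8468  4.8442] op 0.075 q [ 0.4643  0.6005  1.5534 -0.0001  0.9867  1.4929]
from [0.5961 0.4113 0.0241] 31.1 t 40.8
shift [-99.  36.  -3. -41.] rows>= 6.0
shift [-175.  -22.    0.  -46.] rows>= 7.0
shift [-82. -58.   0. -40.] rows>= 6.0
shift [-35. -60.   0. -26.] rows>= 4.0
shift [-96.  -0.   0.   0.] rows>= 3.0
```

Emit:
drive_tool --motion '[[[1, 0, 0, -3, 0], [1, -14, 5, -3, -6], [1, -28, 10, -3, -12], [1, -42, 15, -3, -18], [1, -56, 20, -3, -24], [1, -70, 25, -3, -30], [1, -85, 31, -3, -36], [1, -99, 36, -3, -41]]]'

```text
time: 41.42
eef_pos: [0.5279, 0.3284, 0.0252]
tcp_rot: [0.807, 0.59, -0.001, -0.0]
contact_force: [0.5, 0.2, -0.6]
opening: 0.075
```

Emit:
drive_tool --motion '[[[1, -22, -3, 0, -6], [1, -44, -6, 0, -12], [1, -66, -8, 0, -17], [1, -88, -11, 0, -23], [1, -109, -14, 0, -29], [1, -131, -16, 0, -35], [1, -153, -19, 0, -40], [1, -175, -22, 0, -46]]]'

```text
time: 42.08
eef_pos: [0.4531, 0.1687, 0.0255]
tcp_rot: [0.513, 0.859, -0.0, -0.001]
contact_force: [0.4, 0.3, -1.0]
opening: 0.079
```

Emit:
drive_tool --motion '[[[1, -10, -7, 0, -5], [1, -21, -15, 0, -10], [1, -31, -22, 0, -15], [1, -41, -29, 0, -20], [1, -51, -36, 0, -25], [1, -62, -44, 0, -30], [1, -72, -51, 0, -35], [1, -82, -58, 0, -40]]]'

```text
time: 42.75
eef_pos: [0.4409, 0.0695, 0.0256]
tcp_rot: [0.188, 0.982, 0.0, -0.001]
contact_force: [-0.2, -0.1, -1.2]
opening: 0.075
```

Emit:
drive_tool --motion '[[[1, -6, -10, 0, -4], [1, -12, -20, 0, -9], [1, -18, -30, 0, -13], [1, -23, -40, 0, -17], [1, -29, -50, 0, -22], [1, -35, -60, 0, -26], [1, -35, -60, 0, -26], [1, -35, -60, 0, -26]]]'

```text
time: 43.42
eef_pos: [0.4514, 0.0012, 0.0258]
tcp_rot: [-0.034, 0.999, 0.0, -0.001]
contact_force: [0.3, -0.1, -1.7]
opening: 0.077
```

```bash
python3 - <<'E'
from h import *
shot("top","t6",(180,150,480,340),2.6);st();plan([(*cb(-14,112),.027,183.7)])
E
```

```text
t 43.5 tcp [0.4513 0.0016 0.0258] phi -176.1 F [-0.372  -0.1605 -0.256 ] op 0.078 q [-0.2222  0.0829  2.2411  0.0004  0.8188 -1.8619]
from [0.4513 0.0016 0.0258] -176.1 t 43.5
shift [-97.  -1.  -1.   0.] rows>= 3.0
```

View pics/t6.png

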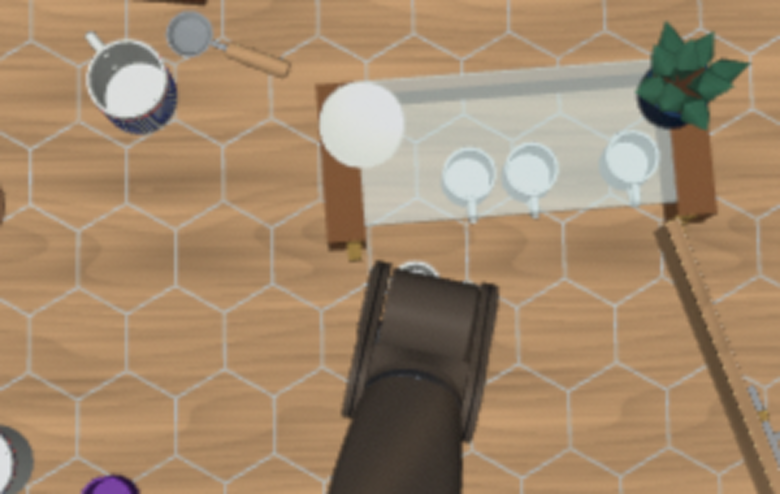

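Emit:
drive_tool --motion '[[[1, -12, 0, 0, 0], [1, -25, 0, 0, 0], [1, -37, 0, 0, 0], [1, -50, 0, 0, 0], [1, -62, 0, 0, 0], [1, -75, -1, 0, 0], [1, -87, -1, 0, 0], [1, -97, -1, 0, 0]]]'

```text
time: 44.13
eef_pos: [0.5492, 0.0081, 0.026]
tcp_rot: [-0.035, 0.999, 0.0, -0.0]
contact_force: [0.0, -0.0, -0.9]
opening: 0.078
```

Emit:
drive_tool --motion '[[[1, 0, 0, 2, 0], [1, 0, 0, 3, 0], [0.6, 0, 0, 3, 0], [0.5, 0, 0, 3, 0], [0.5, 0, 0, 3, 0], [0.5, 15, 0, 3, 0], [0.5, 30, 0, 3, 0], [0.5, 46, 0, 3, 0]]]'

```text
time: 44.8
eef_pos: [0.5022, 0.0038, 0.0232]
tcp_rot: [-0.035, 0.999, -0.0, 0.0]
contact_force: [0.9, 0.0, -0.3]
opening: 0.255
```

Emit:
drive_tool --motion '[[[1, 0, 0, 0, 0], [1, 0, 0, 0, 0], [1, 0, 0, 0, 0], [1, -12, 0, 0, 0], [1, -22, 0, 0, 0], [1, -31, 0, 0, 0], [1, -40, 0, 0, 0], [1, -47, 0, 0, 0]]]'

```text
time: 45.47
eef_pos: [0.5502, 0.0071, 0.0233]
tcp_rot: [-0.035, 0.999, 0.0, -0.001]
contact_force: [-29.1, -6.4, 10.5]
opening: -0.003
```

Emit:
drive_tool --motion '[[[1, 0, 0, 0, 0], [1, 0, 0, 0, 0], [1, 25, 0, 0, 0], [1, 55, 0, 0, 0], [1, 90, 0, -20, 0], [1, 90, 0, -60, 0], [1, 90, 0, -90, 0], [1, 90, 0, -90, 0]]]'

```text
time: 46.13
eef_pos: [0.4641, -0.0001, 0.1198]
tcp_rot: [-0.035, 0.999, -0.002, 0.007]
contact_force: [1.5, 0.4, 0.9]
opening: 0.001
```

```bash
python3 - <<'E'
from h import *
st();cups();shot("top","t7",(280,170,480,300),4)
# fine pose from front glass edge; door outer side
D=np.radians
w=lambda a,r,off,z,f:(*cb(*knob(D(a),r,off)),z,f)
plan([(.455,-.14,.12,183.7),(.45,-.30,.12,150),w(105,130,45,.12,108.7)])
E
```

```text
t 46.1 tcp [ 0.4641 -0.0001  0.1198] phi -175.9 F [1.5203 0.3784 0.8821] op 0.001 q [-0.2194 -0.0681  2.1814  0.0002  1.0145 -1.8614]
from [0.4605 0.0007 0.1138] -175.9 t 46.3
shift [  15. -140.   -6.    0.] rows>= 4.0
shift [  17. -159.   -0.   34.] rows>= 5.0
shift [-29. -39.  -0.  41.] rows>= 6.0
```

View pics/t7.png

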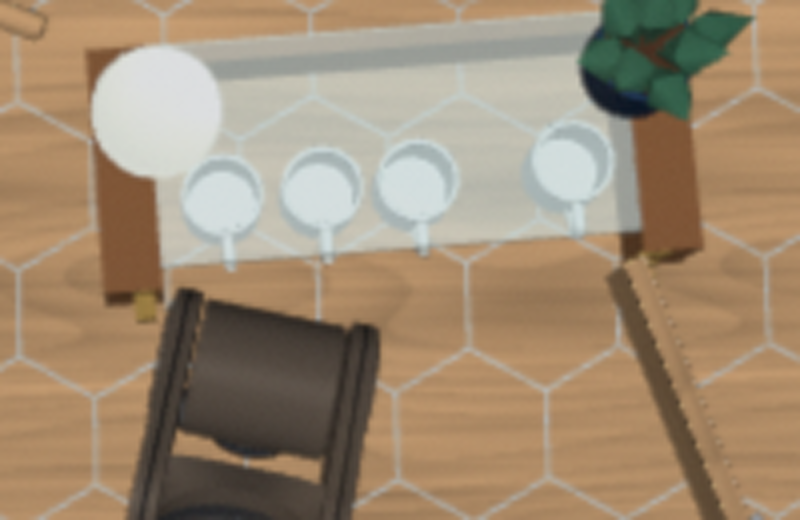

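All four cups are inside under the glass, at crop (222,197), (322,190), (418,180) and (569,160). The right-hand one had been nudged sideways by the announced disturbance but is still inside. Now I close the door from its outer side.

Emit:
drive_tool --motion '[[[1, 4, -35, -2, 0], [1, 8, -70, -3, 0], [1, 11, -105, -5, 0], [1, 15, -140, -6, 0], [1, 15, -140, -6, 0], [1, 15, -140, -6, 0], [1, 15, -140, -6, 0], [1, 15, -140, -6, 0]]]'

```text
time: 46.95
eef_pos: [0.4544, -0.1386, 0.1181]
tcp_rot: [-0.036, 0.999, 0.001, -0.001]
contact_force: [-0.3, 0.0, 0.1]
opening: 0.001
```

Emit:
drive_tool --motion '[[[1, 3, -30, 0, 6], [1, 6, -60, 0, 12], [1, 9, -90, 0, 18], [1, 12, -120, 0, 24], [1, 17, -159, 0, 34], [1, 17, -159, 0, 34], [1, 17, -159, 0, 34], [1, 17, -159, 0, 34]]]'

```text
time: 47.62
eef_pos: [0.4494, -0.2984, 0.1186]
tcp_rot: [0.257, 0.966, 0.001, -0.001]
contact_force: [1.1, 0.2, -0.9]
opening: -0.003
```

Emit:
drive_tool --motion '[[[1, -5, -7, 0, 7], [1, -10, -13, 0, 14], [1, -15, -20, 0, 21], [1, -20, -26, 0, 28], [1, -25, -33, 0, 35], [1, -29, -39, 0, 41], [1, -29, -39, 0, 41], [1, -29, -39, 0, 41]]]'

```text
time: 48.28
eef_pos: [0.4553, -0.3464, 0.119]
tcp_rot: [0.578, 0.816, 0.0, -0.001]
contact_force: [1.5, 0.5, -0.6]
opening: 0.001
```

```bash
python3 - <<'E'
from h import *
st()
D=np.radians
w=lambda a,r=150,off=11,z=.03:(*cb(*knob(D(a),r,off)),z,a+3.7)
print(w(106,150,40))
plan([w(106,150,42,.12),w(106,150,42),w(90),w(70),w(50),w(30),w(15),w(5),w(0)])
E
```

```text
t 48.3 tcp [ 0.4553 -0.3464  0.119 ] phi 109.4 F [ 1.5153  0.476  -0.5731] op 0.001 q [-0.8278  0.1819  1.92    0.0003  1.0408 -1.166 ]
(np.float64(0.4364262959373782), np.float64(-0.3519546352996962), 0.03, 109.7)
from [ 0.4553 -0.3464  0.119 ] 109.4 t 48.3
shift [ -1. -20.  -1.  -0.] rows>= 1.0
shift [-0.  0. 90. -0.] rows>= 3.0
shift [73.  3. -0. 16.] rows>= 3.0
shift [52.  5. -0. 20.] rows>= 3.0
shift [52.  5. -0. 20.] rows>= 3.0
shift [52.  5. -0. 20.] rows>= 3.0
shift [39.  2. -0. 15.] rows>= 3.0
shift [26.  1. -0. 10.] rows>= 2.0
shift [13. -1. -0.  5.] rows>= 1.0
```

Emit:
drive_tool --motion '[[[1, -1, -20, 0, 0], [1, -1, -20, 20, 0], [1, -1, -20, 45, 0], [1, -1, -20, 65, 0], [1, -1, -20, 80, 0], [1, -1, -20, 89, 0], [1, -1, -20, 89, 0], [1, -1, -20, 89, 0]]]'

```text
time: 48.95
eef_pos: [0.4366, -0.3547, 0.0303]
tcp_rot: [0.579, 0.815, 0.0, -0.0]
contact_force: [0.4, 0.0, 0.5]
opening: -0.001
```

Emit:
drive_tool --motion '[[[1, 10, 0, 0, 2], [1, 19, 1, 0, 4], [1, 28, 1, 0, 6], [1, 37, 2, 0, 8], [1, 46, 2, 0, 10], [1, 55, 2, 0, 12], [1, 64, 3, 0, 14], [1, 73, 3, 0, 16]]]'

```text
time: 49.62
eef_pos: [0.4167, -0.2862, 0.0324]
tcp_rot: [0.688, 0.726, -0.0, 0.002]
contact_force: [-0.2, -1.4, 0.5]
opening: 0.003
```

Emit:
drive_tool --motion '[[[1, 6, 0, 0, 2], [1, 13, 1, 0, 5], [1, 20, 1, 0, 7], [1, 26, 2, 0, 10], [1, 33, 2, 0, 12], [1, 39, 3, 0, 15], [1, 46, 4, 0, 17], [1, 52, 5, 0, 20]]]'

```text
time: 50.28
eef_pos: [0.4189, -0.2339, 0.0322]
tcp_rot: [0.804, 0.595, 0.0, 0.002]
contact_force: [-0.3, -0.2, -0.2]
opening: -0.0
```

Emit:
drive_tool --motion '[[[1, 6, 0, 0, 2], [1, 13, 1, 0, 5], [1, 20, 1, 0, 7], [1, 26, 2, 0, 10], [1, 33, 2, 0, 12], [1, 39, 3, 0, 15], [1, 46, 4, 0, 17], [1, 52, 5, 0, 20]]]'

```text
time: 50.95
eef_pos: [0.4389, -0.1854, 0.0322]
tcp_rot: [0.895, 0.446, 0.001, 0.002]
contact_force: [-0.3, 0.1, 0.1]
opening: 0.003
```

Emit:
drive_tool --motion '[[[1, 6, 0, 0, 2], [1, 13, 1, 0, 5], [1, 20, 1, 0, 7], [1, 26, 2, 0, 10], [1, 33, 2, 0, 12], [1, 39, 3, 0, 15], [1, 46, 4, 0, 17], [1, 52, 5, 0, 20]]]'

```text
time: 51.62
eef_pos: [0.4742, -0.1467, 0.0322]
tcp_rot: [0.959, 0.284, 0.001, 0.001]
contact_force: [-0.2, -0.5, -1.0]
opening: 0.001
```

Emit:
drive_tool --motion '[[[1, 5, 0, 0, 2], [1, 10, 0, 0, 4], [1, 15, 1, 0, 6], [1, 20, 1, 0, 8], [1, 25, 1, 0, 10], [1, 30, 2, 0, 12], [1, 35, 2, 0, 14], [1, 39, 2, 0, 15]]]'

```text
time: 52.28
eef_pos: [0.508, -0.1271, 0.0321]
tcp_rot: [0.988, 0.157, 0.001, 0.001]
contact_force: [-0.5, 0.6, 0.5]
opening: -0.005
```

```bash
python3 - <<'E'
from h import *
st()
D=np.radians
w=lambda a,r=150,off=11,z=.03:(*cb(*knob(D(a),r,off)),z,a+3.7)
plan([w(0)])
E
```

```text
t 52.3 tcp [ 0.508  -0.1271  0.0321] phi 18.1 F [-0.4691  0.5745  0.5276] op -0.005 q [-0.439   0.216   2.0716 -0.0002  0.8509  0.8166]
from [ 0.508  -0.1271  0.0321] 18.1 t 52.3
shift [38. -1.  2. 14.] rows>= 2.0
```

Emit:
drive_tool --motion '[[[1, 10, 0, 0, 5], [1, 22, 0, 0, 9], [1, 34, -1, 0, 13], [1, 39, -1, 0, 14], [1, 40, -1, 0, 14], [1, 40, -1, 0, 14], [1, 40, -1, 0, 14], [1, 40, -1, 0, 14]]]'

```text
time: 52.95
eef_pos: [0.5423, -0.1127, 0.0302]
tcp_rot: [0.999, 0.037, -0.002, -0.001]
contact_force: [-5.9, -0.2, 2.3]
opening: -0.003
```

```bash
python3 - <<'E'
from h import *
st();print(tocb(ctrl.get_state()["eef_pos"][:2]))
E
```

```text
t 53.0 tcp [ 0.5423 -0.1127  0.0302] phi 4.2 F [-5.8585 -0.1989  2.2894] op -0.003 q [-0.3879  0.2814  1.9937 -0.0005  0.8717  1.1099]
[-27.  -8.]
```

Emit:
drive_tool --motion '[[[1, 2, 0, 0, 0], [1, 4, 0, 0, 0], [1, 4, 0, 0, 0], [1, 4, 0, 0, 0], [1, -15, 0, 0, 0], [1, -40, 0, -10, 0], [1, -55, 0, -50, 0], [1, -70, 0, -90, 0]]]'

```text
time: 53.62
eef_pos: [0.4725, -0.1175, 0.1176]
tcp_rot: [0.999, 0.036, -0.002, -0.001]
contact_force: [1.3, -0.2, -0.2]
opening: -0.003
```

```bash
python3 - <<'E'
from h import *
st();shot("top","t8",(290,170,470,290),4)
for r in ctrl.mark_of("bolt_knob","top")[:2]: print(r["confidence"],tocb(px2w("top",r["position"],.052)[:2]))
k=cb(-51,85)
plan([(*k,.12,3.7),(*k,.034,3.7)])
E
```

```text
t 53.6 tcp [ 0.4725 -0.1175  0.1176] phi 4.2 F [ 1.3084 -0.2388 -0.2093] op -0.003 q [-0.4526  0.0002  2.1198  0.0001  1.0269  1.0454]
0.46 [-50.  86.]
from [ 0.4783 -0.1204  0.1263] 4.1 t 53.7
shift [ 41. -96.   6.   0.] rows>= 3.0
shift [ 0. -0. 86.  0.] rows>= 3.0
```

View pics/t8.png

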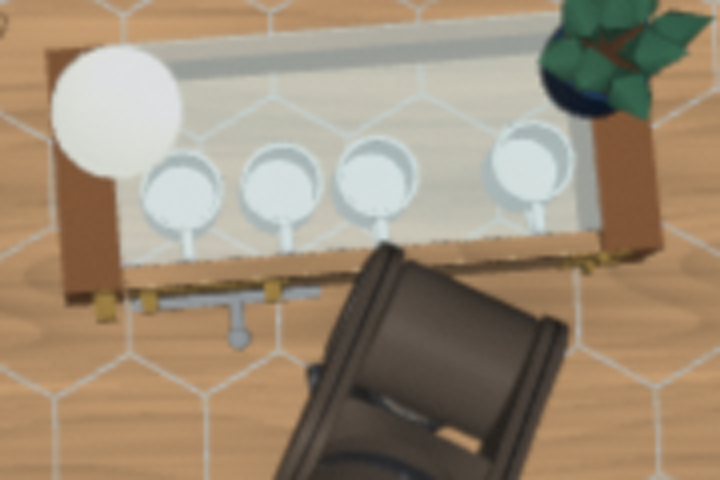

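Emit:
drive_tool --motion '[[[-0.1, 14, -32, 2, 0], [-0.1, 28, -64, 4, 0], [-0.1, 38, -96, 6, 0], [-0.1, 38, -96, 6, 0], [-0.1, 38, -96, 6, 0], [-0.1, 38, -96, 6, 0], [-0.1, 38, -96, 6, 0], [-0.1, 38, -96, 6, 0]]]'

```text
time: 54.38
eef_pos: [0.5063, -0.0209, 0.1125]
tcp_rot: [0.999, 0.035, 0.0, 0.0]
contact_force: [-0.0, -0.3, -0.5]
opening: 0.551
```

```bash
python3 - <<'E'
from h import *
k=cb(-52,85)
st();plan([(*k,.034,3.7)])
E
```

```text
t 54.4 tcp [ 0.5063 -0.0209  0.1125] phi 4.0 F [-0.0082 -0.3351 -0.5293] op 0.551 q [-0.2417  0.0497  2.0799 -0.0002  1.0118  1.2593]
from [ 0.5063 -0.0209  0.1125] 4.0 t 54.4
shift [ 5.  1. 78.  0.] rows>= 2.0
```

Emit:
drive_tool --motion '[[[-0.1, 5, 1, 25, 0], [-0.1, 5, 1, 50, 0], [-0.1, 5, 1, 65, 0], [-0.1, 5, 1, 78, 0], [-0.1, 5, 1, 78, 0], [-0.1, 5, 1, 78, 0], [-0.1, 5, 1, 78, 0], [-0.1, 5, 1, 78, 0]]]'

```text
time: 55.05
eef_pos: [0.5124, -0.0212, 0.0357]
tcp_rot: [0.999, 0.035, 0.001, 0.0]
contact_force: [-0.3, -0.1, 0.6]
opening: 0.548
```

Emit:
drive_tool --motion '[[[0.4, 0, 0, 0, 0], [0.6, 0, 0, 0, 0], [0.8, 0, 0, 0, 0], [1, 0, 0, 0, 0], [1, 0, 0, 0, 0], [1, 0, 0, 0, 0], [1, 0, 0, 0, 0], [1, 0, 0, 0, 0]]]' --grip_force 30

```text
time: 55.72
eef_pos: [0.5121, -0.0208, 0.0352]
tcp_rot: [0.999, 0.036, 0.001, 0.0]
contact_force: [-0.4, -0.3, 5.6]
opening: 0.157
```

Emit:
drive_tool --motion '[[[1, 1, -4, 0, 0], [1, 2, -8, 0, 0], [1, 2, -12, 0, 0], [1, 2, -16, 0, 0], [1, 2, -20, 0, 0], [1, 2, -24, 0, 0], [1, 2, -28, 0, 0], [1, 2, -31, 0, 0]]]'

```text
time: 56.38
eef_pos: [0.5105, 0.0082, 0.035]
tcp_rot: [0.999, 0.037, -0.001, 0.003]
contact_force: [-5.6, -17.7, 7.6]
opening: 0.158
```

Emit:
drive_tool --motion '[[[1, 0, -1, 0, 0], [1, 0, -2, 0, 0], [1, 0, -2, 0, 0], [1, 0, -2, 0, 0], [1, 0, -2, 0, 0], [1, 0, -2, 0, 0], [1, 0, -2, 0, 0], [1, 0, -2, 0, 0]]]'

```text
time: 57.05
eef_pos: [0.5105, 0.0081, 0.035]
tcp_rot: [0.999, 0.037, -0.002, 0.004]
contact_force: [-6.1, -15.4, 7.9]
opening: 0.162
```

```bash
python3 - <<'E'
from h import *
st();print(tocb(ctrl.get_state()["eef_pos"][:2]))
E
```

```text
t 57.0 tcp [0.5105 0.0081 0.035 ] phi 4.3 F [ -6.1022 -15.3874   7.9367] op 0.162 q [-0.1786  0.1878  2.0987 -0.0117  0.8563  1.3257]
[-51. 115.]
```

Emit:
drive_tool --motion '[[[1, 0, 2, 0, 0], [0.6, 0, 2, 0, 0], [0.3, 0, 2, 0, 0], [0.0, 0, 2, 0, 0], [-0.1, 0, 2, 0, 0], [-0.1, 0, 2, -20, 0], [-0.1, 0, 2, -60, 0], [-0.1, 0, 2, -100, 0]]]'

```text
time: 57.72
eef_pos: [0.5091, 0.0114, 0.133]
tcp_rot: [0.999, 0.036, -0.003, -0.001]
contact_force: [2.0, -0.1, 0.2]
opening: 0.551
```

Emit:
drive_tool --motion '[[[-0.1, 0, -30, -20, 0], [-0.1, 0, -70, -40, 0], [-0.1, 0, -110, -60, 0], [-0.1, 0, -150, -60, 0], [-0.1, 0, -190, -60, 0], [-0.1, 0, -220, -60, 0], [-0.1, 0, -220, -60, 0], [-0.1, 0, -220, -60, 0]]]'

```text
time: 58.38
eef_pos: [0.4945, 0.2319, 0.1937]
tcp_rot: [0.999, 0.038, -0.001, 0.0]
contact_force: [-0.3, -0.1, -0.3]
opening: 0.547
```

```bash
python3 - <<'E'
from h import *
st();im=ctrl.read_camera("top")[...,::-1]
for r in ctrl.mark_of("bolt_knob","top")[:2]: print(r["confidence"],tocb(px2w("top",r["position"],.052)[:2]))
a=cv2.resize(im[165:255,290:470],None,fx=4,fy=4,interpolation=cv2.INTER_CUBIC)
b=cv2.resize(im[140:380,80:620],(720,320))[:240]
cv2.imwrite('pics/f.png',np.vstack([a,b]))
a0=cv2.imread('pics/top0.png')
for n in("mug_striped","sugar_jar","mug_tall","teaspoon","coasters","book","remote"):
    for r in ctrl.mark_of(n,"top")[:1]:print(n,np.round(r["position"]),round(r["confidence"],2))
E
```

```text
t 58.4 tcp [0.4945 0.2319 0.1937] phi 4.3 F [-0.2567 -0.057  -0.3216] op 0.547 q [0.2526 0.0381 1.929  0.0002 1.1757 1.748 ]
0.51 [-56. 111.]
mug_striped [234. 188.] 0.79
sugar_jar [154. 274.] 0.79
mug_tall [178. 326.] 0.93
teaspoon [273. 166.] 0.77
coasters [163. 233.] 0.97
book [531. 223.] 0.94
remote [537. 290.] 0.76
```

View pics/f.png

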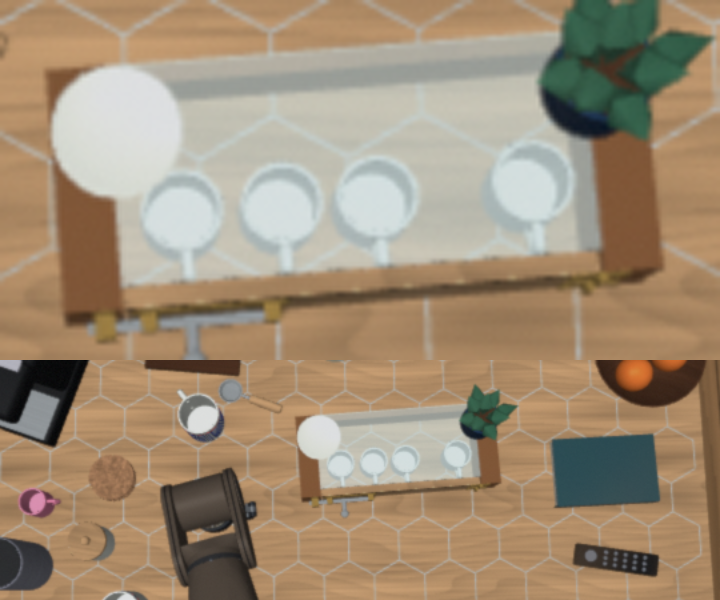

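The door is shut. The rod passes through the keeper and shows beyond it at crop (92,328). The four cups stand inside with their handles behind the door, and everything else is in place.

```bash
python3 -c "
from plant import ctrl
print(ctrl.sign_off())"
```

```text
the job is handed in; nothing more can be done
None
```

I handed the job in at about 58 s. All four white espresso cups stand upright inside the cupboard, the door is shut and the bolt is shot home.

I drew the bolt by its knob and pulled the door about 20° open, then pushed it from inside to about 105°. I slid each cup in under the glass by its handle and pushed the handle in to the glass edge. Then I closed the door from outside and shot the bolt.

**Last checks:**
- **Bolt:** the knob stopped against about 15 N at cupboard y = 115 mm, the nominal shot position, and the picture shows the rod through the keeper. The network placed the knob at 111 mm, about 4 mm off but with low confidence (0.5).
- **Cups:** all four show upright under the glass with their handles behind the closed door. Three handle tips lie only about level with the front edge, so their clearance is small. That was judged by eye, not measured.
- **Other things:** the mugs, jar, coasters, book, remote and teaspoon are within about 3 px (under 1 cm) of where they were first seen. For the coasters the comparison is with their first place by eye. I left the purple and pink cups alone; the purple one was hidden from the last picture.

**During the run:** the cup on the right was knocked a few centimetres sideways after I had put it in, but stayed inside. While pushing the last cup in, the fingers touched the glass edge with about 29 N.

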